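# Take the bottom tray from the magazine and load it with sealed culture jars

### The arm

A 6-joint arm with a two-finger parallel gripper is mounted at the origin on the work surface. World frame = base frame: x ahead of the robot, y to its left, z up, the work surface at z = 0. Lengths are in m, angles in rad, forces in N, time in s.
With the tool pointing down it reaches from about 0.25 to 0.775 m from the base axis. Payload 4 kg.
Tool frame: the origin (TCP) lies on the centre line of the jaws, within the pads' length; the fingertips stand 17 mm ahead of it and the grasp point (between the pads) lies 2 mm behind it; z points along the fingers, y is the line along which they close (so a half turn about z gives the same grasp; the last joint's range is limited). The gripper opens to 94 mm and grips with 3 to 60 N. Pads are 16 mm wide; open, the fingers measure 119 mm over their backs; the gripper's body (75 mm by 177 mm) begins 78 mm behind the grasp point.
Start: joints at [1.014, 0.087, 1.371, -0, 1.684, -0.103], TCP at [0.241, 0.494, 0.223] pointing down, gripper open.
Joint ranges: [-3.1, 3.1], [-0.76, 2.03], [0.27, 2.55], [-1.08, 4.22], [0.17, 2.65], [-2.57, 2.57]. Speed limits (rad/s): [2.79, 2.79, 3.14, 3.14, 3.14, 3.14].

### API

Orientations are given as [roll, pitch, yaw] about the fixed x, y, z axes, in that order (R = Rz(yaw) Ry(pitch) Rx(roll)).
In Python, from bench import robot gives the robot as it stands.
- The arm moves only by the tool servo_tool, never from a script. Its argument "plan" is a list of rows, each a list of 7 numbers: the shift along the tool's x, y, z normalised to -1 to 1, where 1 is 0.1 m, then the turn, a rotation vector about the tool's x, y, z normalised to -1 to 1, where 1 is pi/2 rad, then the finger opening in mm, from 0 to 94. In form: [[x, y, z, ax, ay, az, gripper], ...]. A call has 1 to 12 rows; each row is the pose to reach, as a shift and turn from the pose commanded when the call began, along the tool's axes at that moment; what a row does not reach only later rows make up. A row lasts 1/12 s, in which the tool goes at most 41.7 mm and 7.16 degrees, less where a joint would pass 70% of its speed; a pose out of reach is approached as far as the arm can. A call with a number of a shift or a turn outside -1 to 1 is refused whole. A call with a gripper value outside its range is refused whole. The fingers move at their own pace and stop on an object; the grip force is fixed at half the most. Time passes only in rows, so rows that repeat a pose let the fingers close. It gives the time, the measured TCP pose, the force, the opening and the grip force at its end, in the units of the state.
- robot.get_obs(): the state, without advancing time (a new reading comes with each control period).
- robot.snapshot(name): name is "scene" or "side" or "wrist"; returns the picture (384x512x3 uint8, red, green, blue); there is no depth.
- robot.camera_params(name): a dict with "camera_matrix" (3x3 intrinsics, pixels), "rvec" (rotation vector, rad) and "tvec" (3), from world to camera coordinates, as OpenCV has them; the wrist camera has in their place "tool_from_camera" (4x4, takes a point from camera to tool coordinates, whose origin is the TCP and whose axes are the flange's). Camera axes: x right, y down, z forward; pixel columns grow to the right and rows downward; lengths in m; the calibration is good to about 2 mm. A picture is of the moment at which its call begins: read the wrist's pose just before it. camera_params takes no time and is no camera call.
- robot.close_job(): hands the job in; it is judged then, once.
Trained networks look in the newest picture that a camera, given by its name, has taken for a name from the list of things; names that differ only in an ending like _2 or _b are one class to them, and where a whole thing is asked for, a point or a joint stands for the part that bears it (a point fixed in the world has none). Each returns a list of dicts, best first, with "conf" (0 to 1); they miss things now and then, are a little off and sometimes report something else, mostly with a low value. They report only what shows in the picture. A call takes as long as a camera call. They do not tell look-alikes from the thing itself.
- robot.find_in(thing, camera): "extent" ([centre column, centre row, width, height] in pixels, round what is visible of it).
The state is a dict: "time": time; "joint_positions": joint angles; "qvel": joint speeds; "joint_torque": joint torques, N m; "tool_pos": TCP position; "ee_rot": TCP orientation; "wrist_force": force on the tool from outside, world axes, zero at the start; "wrist_torque": the same for the moment, N m; "width": finger opening in m; "finger_force": force on a finger pad.
Only numpy, scipy, OpenCV 4.12 (cv2) and the standard library are available. Lean on these libraries where they do the work, as an engineer would, in place of code of your own. Each camera call takes 0.05 s, during which the arm holds its last target. There are 200 camera calls.

### The job

The culture jars are going to the cold room. Draw the bottom tray straight out of the tray magazine, leaving the other trays to settle squarely stacked inside it, not lifted off or toppled, and lay it lengthwise in the middle of the rubber mat; press the cap of every jar fully home from vented to sealed and stand all the jars upright in that tray. Leave the glassware standing around where it is.

Things in the scene. Friction and masses are not known exactly. Their poses are not given: they have to be found in the camera images.
- magazine_floor (a point): centre of the top of the 4 mm floor plate of a fixed open-topped steel tray magazine, 290 (x) x 84 x 70 mm tall; place and yaw vary. Its mouth is at -x: two corner stops 27 to 70 mm above the bench hold back all trays but the bottom one, which slides out level under them towards -x. Stops' outer faces at x -141 mm, plate ends at -145. Side guides 38 mm tall
- tray1_mid (a point): the bottom tray, light grey plastic, 270 (x) x 70 (y) x 20 mm tall, open on top, floor 4, side walls 4, end walls 6 mm thick, 0.14 kg. This point is its centre, 10 mm above its underside. At the start it sticks out of the magazine's mouth by 75 to 90 mm, three trays lying on the rest of it; it can be gripped across its 70 mm width
- tray2_mid (a point): tray of the same size stacked in the magazine, number 2 from the bottom; this point is its centre, 10 mm above its underside; to be left stacked, it comes down 20 mm when the bottom tray has gone
- tray3_mid (a point): tray of the same size stacked in the magazine, number 3 from the bottom; this point is its centre, 10 mm above its underside; to be left stacked, it comes down 20 mm when the bottom tray has gone
- tray4_mid (a point): tray of the same size stacked in the magazine, number 4 from the bottom; this point is its centre, 10 mm above its underside; to be left stacked, it comes down 20 mm when the bottom tray has gone
- mat_top (a point): grey-green rubber bench mat, 350 (x) x 170 (y) x 3 mm, fixed; this point is the centre of its top face; its place and yaw vary a little
- jar1_mid (a point): white culture jar, a round body 50 mm across and 56 mm tall under a ribbed cap 47 mm across and 22 mm tall; 89 mm tall in all with the cap vented, 79 mm with it sealed; weighs about 0.15 kg. This point is on its axis 40 mm above its underside; z points out of the cap. Three or all of the four jars are present, standing anywhere on the open bench in front of the robot
- jar2_mid (a point): white culture jar, a round body 50 mm across and 56 mm tall under a ribbed cap 47 mm across and 22 mm tall; 89 mm tall in all with the cap vented, 79 mm with it sealed; weighs about 0.15 kg. This point is on its axis 40 mm above its underside; z points out of the cap. Three or all of the four jars are present, standing anywhere on the open bench in front of the robot
- jar3_mid (a point): white culture jar, a round body 50 mm across and 56 mm tall under a ribbed cap 47 mm across and 22 mm tall; 89 mm tall in all with the cap vented, 79 mm with it sealed; weighs about 0.15 kg. This point is on its axis 40 mm above its underside; z points out of the cap. Three or all of the four jars are present, standing anywhere on the open bench in front of the robot
- jar4_mid (a point): white culture jar, a round body 50 mm across and 56 mm tall under a ribbed cap 47 mm across and 22 mm tall; 89 mm tall in all with the cap vented, 79 mm with it sealed; weighs about 0.15 kg. This point is on its axis 40 mm above its underside; z points out of the cap. Three or all of the four jars are present, standing anywhere on the open bench in front of the robot
- jar1_cap (a joint): snap cap of this jar, in m: 0 = vented (raised, the neck shows in a 10 mm gap), 0.010 = sealed (pressed fully home, top 79 mm above the jar's underside). A detent holds it at either end: a push of about 7 N straight down on the top starts it, then it snaps down by itself and stays
- jar2_cap (a joint): snap cap of this jar, in m: 0 = vented (raised, the neck shows in a 10 mm gap), 0.010 = sealed (pressed fully home, top 79 mm above the jar's underside). A detent holds it at either end: a push of about 7 N straight down on the top starts it, then it snaps down by itself and stays
- jar3_cap (a joint): snap cap of this jar, in m: 0 = vented (raised, the neck shows in a 10 mm gap), 0.010 = sealed (pressed fully home, top 79 mm above the jar's underside). A detent holds it at either end: a push of about 7 N straight down on the top starts it, then it snaps down by itself and stays
- jar4_cap (a joint): snap cap of this jar, in m: 0 = vented (raised, the neck shows in a 10 mm gap), 0.010 = sealed (pressed fully home, top 79 mm above the jar's underside). A detent holds it at either end: a push of about 7 N straight down on the top starts it, then it snaps down by itself and stays
- reagent_bottle: glass reagent bottle with a cap, 68 mm across, 140 mm tall; origin under its centre; a bystander
- beaker: empty glass beaker, 72 mm across, 85 mm tall; origin under its centre; a bystander
- dish: low glass dish, 120 mm across, 34 mm tall; origin under its centre; a bystander
Mind the look-alikes: they are no part of the job. Leave any orange or turquoise look-alike of the part that bears jar2_mid alone.

How it is judged:
By the outcome, as a careful person would: the job done as asked, in the order asked, and still so for the second after the job is handed in, with the robot touching nothing.
Of jar1, jar2, jar3, jar4 only 3 to 4 are there at a start; the rules pass over those that are not, and their reading is None.
At some moment in a run one of jar1, jar2, jar3, jar4 may be knocked a few centimetres aside while the robot is not near it.
Once in a run the grip may slacken for a moment while it holds something.
It also fails if it takes over 210 s, if anything falls off the work surface, if the arm or the gripper's body presses on something with over 40 N, if the wrist force passes 120 N, or if a joint passes its speed limit or range.

## Working session

There is one attempt and no reset: what is moved stays moved. The work goes in short steps, Python scripts to look and compute and a tool call to move; the robot and the scene stay as the last step left them, time stands still between calls to the robot, and variables do not carry over. Pictures are saved under pics/ and viewed, at most 14 in all, crops included, and the job is handed in when it is done.

Besides the shell and the picture viewer there is one more tool, called after ">>>" as name(argument=value, ...), one argument or row to a line, values as JSON. servo_tool: Moves the arm, as the interface text tells. Scaled input: -1 to 1 covers 0.1 m each way for a shift and pi/2 rad each way for a turn. Its arguments: {"type":"object","properties":{"plan":{"type":"array","items":{"type":"array","items":{"type":"number"}}}},"required":["plan"]}

```bash
mkdir -p pics; ls; cat > h.py <<'E'
import numpy as np,cv2
from bench import robot
from scipy.spatial.transform import Rotation as R
def save(n,f,crop=None,s=1):
    im=robot.snapshot(n)
    if crop: a,b,c,d=crop; im=im[b:d,a:c]
    cv2.imwrite('pics/'+f,cv2.resize(im[:,:,::-1],None,fx=s,fy=s,interpolation=cv2.INTER_CUBIC)); return im
def cam(n):
    p=robot.camera_params(n); K=np.array(p['camera_matrix'])
    if n=='wrist':
        o=robot.get_obs(); T=np.eye(4); r=np.array(o['ee_rot'])
        T[:3,:3]=R.from_euler('xyz',r).as_matrix(); T[:3,3]=o['tool_pos']
        M=T@np.array(p['tool_from_camera']); return K,M[:3,:3],M[:3,3]
    Rm=cv2.Rodrigues(np.array(p['rvec'],float))[0]; return K,Rm.T,-Rm.T@np.array(p['tvec']).ravel()
def pix2w(n,uv,z):
    K,Rw,t=cam(n); out=[]
    for u,v in np.atleast_2d(uv):
        d=Rw@np.linalg.inv(K)@[u,v,1]; out.append(t+d*(z-t[2])/d[2])
    return np.array(out)
def w2pix(n,P):
    K,Rw,t=cam(n); q=(np.atleast_2d(P)-t)@Rw@K.T; return q[:,:2]/q[:,2:]
E
python3 - <<'E'
from h import *
np.set_printoptions(precision=3,suppress=True)
o=robot.get_obs(); print(o)
a=robot.snapshot('scene');b=robot.snapshot('side');c=robot.snapshot('wrist')
for n,i in zip(['scene','side','wrist'],[a,b,c]):
    print(n,cam(n))
    cv2.imwrite(f'pics/{n}0.png',cv2.resize(i[:,:,::-1],None,fx=1.5,fy=1.5))
for n in ['scene','side']:
  for t in ['jar1_mid','tray1_mid','mat_top','magazine_floor','reagent_bottle','beaker','dish']:
    print(n,t,[(np.round(d['extent']),round(d['conf'],2)) for d in robot.find_in(t,n)])
E
```

```text
pics
{'time': 0.0, 'joint_positions': array([ 1.014,  0.088,  1.372, -0.   ,  1.684, -0.103]), 'qvel': array([ 0.   , -0.001,  0.   , -0.002,  0.001,  0.001]), 'joint_torque': array([ -0.001, -34.018, -30.243,   0.072,   0.033,  -0.   ]), 'tool_pos': array([0.241, 0.494, 0.221]), 'ee_rot': array([-3.139, -0.   ,  2.688]), 'wrist_force': array([0.719, 0.434, 0.124]), 'wrist_torque': array([-0.017, -0.011, -0.004]), 'finger_force': 0.0, 'width': 0.09402216189980249}
scene (array([[390.259,   0.   , 268.393],
       [  0.   , 390.259, 187.037],
       [  0.   ,   0.   ,   1.   ]]), array([[-0.268,  0.679, -0.683],
       [ 0.963,  0.188, -0.191],
       [-0.002, -0.709, -0.705]]), array([1.339, 0.17 , 0.866]))
side (array([[364.243,   0.   , 249.055],
       [  0.   , 364.243, 189.306],
       [  0.   ,   0.   ,   1.   ]]), array([[-0.998, -0.023,  0.05 ],
       [-0.054,  0.594, -0.803],
       [-0.011, -0.804, -0.594]]), array([0.509, 0.812, 0.701]))
wrist (array([[299.736,   0.   , 253.705],
       [  0.   , 299.736, 188.765],
       [  0.   ,   0.   ,   1.   ]]), array([[ 0.439,  0.
[... 297 characters left out ...]
_floor [(array([404., 238., 118.,  62.]), 0.86), (array([402., 246., 104.,  23.]), 0.43)]
scene reagent_bottle []
scene beaker [(array([164., 146.,  22.,  29.]), 0.59), (array([404., 225., 111.,  40.]), 0.24)]
scene dish [(array([330., 284.,  46.,  52.]), 0.57)]
side jar1_mid [(array([290., 224.,  22.,  32.]), 0.74)]
side tray1_mid [(array([228., 243.,  25.,   7.]), 0.53)]
side mat_top [(array([261., 170., 104.,  28.]), 0.71)]
side magazine_floor [(array([208., 324.,  60., 115.]), 0.58)]
side reagent_bottle [(array([170., 202.,  27.,  46.]), 0.74), (array([296., 238.,  23.,  17.]), 0.2)]
side beaker [(array([287., 133.,  19.,  29.]), 0.94)]
side dish [(array([157., 255.,  49.,  43.]), 0.75)]
```

View pics/scene0.png

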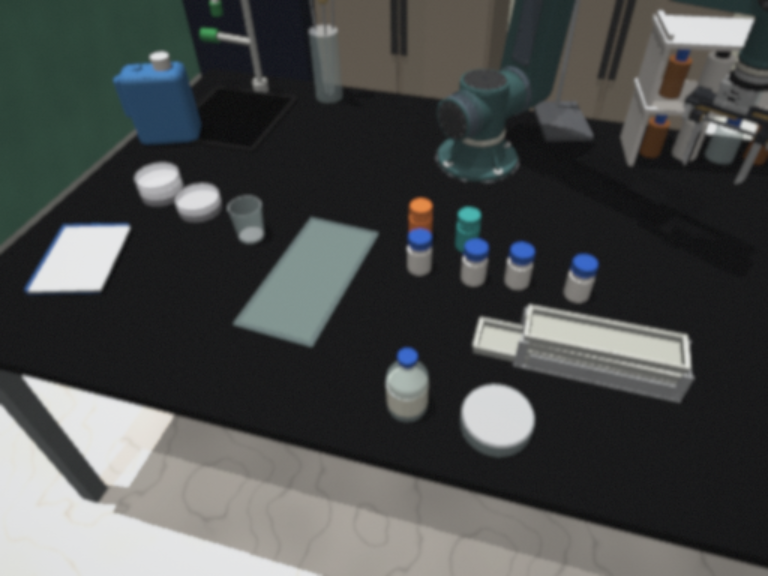

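View pics/side0.png

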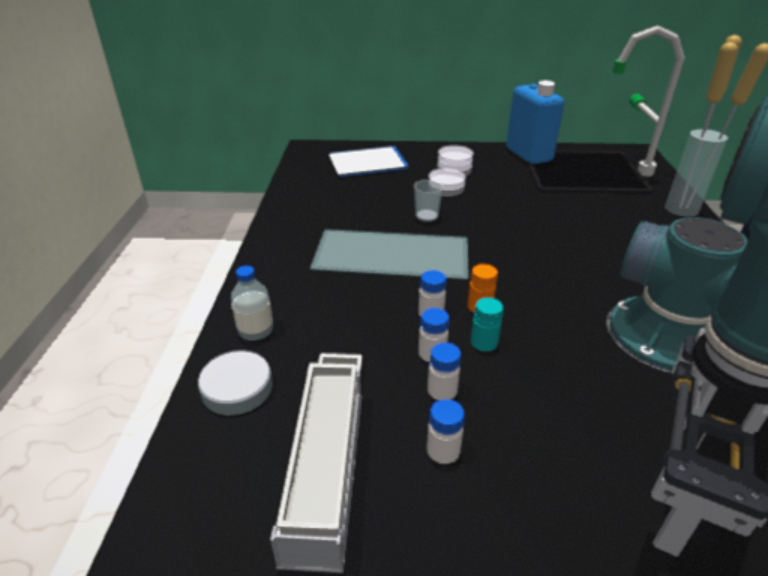

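The white jars with blue caps are at scene (419,252), (475,262), (519,265) and (581,278) in the 1.5x picture. The look-alikes are orange (420,215) and turquoise (468,228). The magazine, with the bottom tray's tongue sticking out, is at (497,338)–(605,350), and the mat is at (307,280).

```bash
cat > m.py <<'E'
from h import *
np.set_printoptions(precision=4,suppress=True)
def blobs(im,lo,hi,amin):
    hsv=cv2.cvtColor(np.ascontiguousarray(im),cv2.COLOR_RGB2HSV); m=cv2.inRange(hsv,np.array(lo),np.array(hi))
    n,l,st,c=cv2.connectedComponentsWithStats(m); return [(c[i],st[i],l==i) for i in range(1,n) if st[i][4]>=amin]
def tri(pa,pb,a='scene',b='side'):
    A=[];B=[]
    for n,p in((a,pa),(b,pb)):
        K,Rw,t=cam(n); d=Rw@np.linalg.inv(K)@[*p,1]; d/=np.linalg.norm(d); Q=np.eye(3)-np.outer(d,d); A.append(Q);B.append(Q@t)
    X=np.linalg.solve(sum(A),sum(B)); return X,[np.linalg.norm(Q@X-q) for Q,q in zip(A,B)]
E
python3 - <<'E'
from m import *
I={n:robot.snapshot(n) for n in('scene','side')}
bl={}
for n in I:
    b=[x for x in blobs(I[n],(105,150,60),(125,255,255),40) if 170<x[0][0]<420 and x[0][1]>100]
    bl[n]=b; print(n,[(x[0],x[1][2:]) for x in b])
    for x in blobs(I[n],(70,20,90),(100,90,200),1500):
        c=cv2.findContours(x[2].astype(np.uint8),0,2)[0][0]; q=cv2.approxPolyDP(c,8,True)[:,0]
        print('mat?',x[0],x[1][4],q.tolist(),pix2w(n,q,0.003)[:,:2] if len(q)==4 else '')
    m=(I[n].min(2)>110)
    cv2.imwrite(f'pics/bin{n}.png',m*255)
s=sorted(bl['scene'],key=lambda x:x[0][0]); d=sorted(bl['side'],key=lambda x:x[0][1])
for x in s:
  for y in d:
    X,e=tri(x[0],y[0])
    if max(e)<.006: print(x[0],y[0],X,e)
a=cv2.resize(I['scene'][195:280,305:475],None,fx=4.5,fy=4.5,interpolation=cv2.INTER_CUBIC)[:,:,::-1]
cv2.imwrite('pics/mag.png',a)
E
```

```text
scene [(array([279.5455, 159.2242]), array([ 18,  12, 165], dtype=int32)), (array([317.2308, 165.3231]), array([ 17,  15, 195], dtype=int32)), (array([347.7558, 167.3871]), array([ 18,  16, 217], dtype=int32)), (array([389.5  , 175.787]), array([ 18,  16, 230], dtype=int32)), (array([271.1892, 236.9932]), array([ 15,  13, 148], dtype=int32))]
mat? [204.7161 187.5656] 4238 [[251, 156], [207, 145], [156, 215], [207, 230]] [[ 0.3741 -0.1618]
 [ 0.3583 -0.3289]
 [ 0.7025 -0.3503]
 [ 0.7151 -0.1853]]
side [(array([288.4579, 187.    ]), array([ 18,  15, 214], dtype=int32)), (array([289.6493, 213.1828]), array([ 20,  17, 268], dtype=int32)), (array([297.0249, 237.3271]), array([ 21,  20, 321], dtype=int32)), (array([297.6183, 276.9509]), array([ 24,  23, 448], dtype=int32))]
mat? [260.6226 168.5971] 2658 [[207, 176], [311, 185], [311, 160], [217, 153]] [[ 0.7149 -0.2011]
 [ 0.367  -0.1621]
 [ 0.3543 -0.3168]
 [ 0.6998 -0.3538]]
[279.5455 159.2242] [288.4579 187.    ] [ 0.4485 -0.0438  0.0781] [np.float64(0.0006417266274840646), np.float64(0.0006417266274841382)]
[317.2308 165.3231] [289.6493 213.1828] [0.4488 0.0742 0.0799] [np.float64(0.0003573251006546258), np.float64(0.00035732510065459476)]
[347.7558 167.3871] [297.0249 237.3271] [0.4341 0.1645 0.0802] [np.float64(0.000515534255946379), np.float64(0.0005155342559464078)]
[389.5   175.787] [297.6183 276.9509] [0.4392 0.2874 0.0807] [np.float64(0.0006133566690945869), np.float64(0.0006133566690945965)][ WARN:0@0.981] global loadsave.cpp:1063 imwrite_ Unsupported depth image for selected encoder is fallbacked to CV_8U.
```

View pics/mag.png

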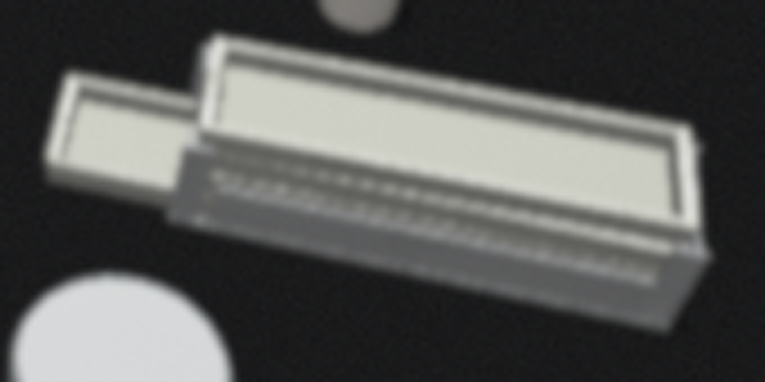

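```bash
python3 - <<'E'
from m import *
f=lambda L:[(305+u/4.5,195+v/4.5) for u,v in L]
T=pix2w('scene',f([(218,35),(692,123),(697,228),(200,132)]),.084); print(T,T.mean(0))
t=pix2w('scene',f([(68,74),(47,160)]),.024); print(t,t.mean(0))
dv=T[1]-T[0]+T[2]-T[3]; print('yaw +x dir',np.degrees(np.arctan2(dv[1],dv[0])),np.linalg.norm(dv)/2)
# side view, view pixels/1.5
S=pix2w('side',np.array([(309,362),(359,364),(340,530),(281,526)])/1.5,.084);print('side',S,S.mean(0))
s=pix2w('side',np.array([(320,355),(362,355)])/1.5,.024);print(s.mean(0))
for nm,p in dict(orange=(484,272),turq=(488,307)).items(): print(nm,pix2w('side',np.array(p)/1.5,.085))
print('bottle',pix2w('side',np.array((246,272))/1.5,.138),'dish',pix2w('side',np.array((235,378))/1.5,.034),'beaker',pix2w('side',np.array((427,216))/1.5,.0))
E
```

```text
[[0.5784 0.1978 0.084 ]
 [0.5751 0.4701 0.084 ]
 [0.6534 0.4679 0.084 ]
 [0.6577 0.1969 0.084 ]] [0.6161 0.3332 0.084 ]
[[0.5797 0.1116 0.024 ]
 [0.6525 0.1117 0.024 ]] [0.6161 0.1116 0.024 ]
yaw +x dir 90.80349910144281 0.2716724790096268
side [[0.6528 0.192  0.084 ]
 [0.5727 0.1931 0.084 ]
 [0.5744 0.4688 0.084 ]
 [0.6451 0.4672 0.084 ]] [0.6113 0.3303 0.084 ]
[0.6125 0.1118 0.024 ]
orange [[ 0.3482 -0.0673  0.085 ]]
turq [[0.3528 0.0414 0.085 ]]
bottle [[0.7873 0.0246 0.138 ]] dish [[0.7827 0.1845 0.034 ]] beaker [[ 0.4458 -0.4358  0.    ]]
```

>>> servo_tool(
  plan=[
    [-0.5,-0.16,0,0,0,0,94],
    [-1,-0.32,0,0,0,0,94],
    [-1,-0.32,0,0,0,0,94],
  ],
)

```text
time: 1.2
tool_pos: [0.3189, 0.4196, 0.2225]
ee_rot: [-3.141, 0.002, 2.687]
wrist_force: [0.6, -0.7, 0.0]
width: 0.0942
finger_force: 0.0
```

>>> servo_tool(
  plan=[
    [-0.4,-0.13,0,0,0,0,94],
    [-0.8,-0.25,0,0,0,0,94],
    [-1,-0.32,0,0,0,0,94],
  ],
)

```text
time: 1.45
tool_pos: [0.3954, 0.3464, 0.2225]
ee_rot: [-3.141, 0.002, 2.685]
wrist_force: [0.5, -0.5, 0.5]
width: 0.0937
finger_force: 0.0
```

>>> servo_tool(
  plan=[
    [-0.4,-0.13,0,0,0,0,94],
    [-0.8,-0.25,0,0,0,0,94],
    [-1,-0.32,0,0,0,0,94],
  ],
)

```text
time: 1.7
tool_pos: [0.4713, 0.2735, 0.2224]
ee_rot: [-3.141, 0.002, 2.685]
wrist_force: [0.3, 0.9, 0.6]
width: 0.0939
finger_force: 0.0
```

>>> servo_tool(
  plan=[
    [-0.4,-0.13,0,0,0,0,94],
    [-0.8,-0.25,0,0,0,0,94],
    [-1,-0.32,0,0,0,0,94],
  ],
)

```text
time: 1.95
tool_pos: [0.5471, 0.2007, 0.2221]
ee_rot: [-3.141, 0.002, 2.685]
wrist_force: [-0.3, -0.1, 0.7]
width: 0.0939
finger_force: 0.0
```

>>> servo_tool(
  plan=[
    [-0.4,-0.13,0,0,0,0.1,94],
    [-0.8,-0.25,0,0,0,0.2,94],
    [-0.92,-0.3,0,0,0,0.3,94],
    [-0.92,-0.3,0,0,0,0.4,94],
    [-0.92,-0.3,0,0,0,0.5,94],
    [-0.92,-0.3,0,0,0,0.6,94],
    [-0.92,-0.3,0,0,0,0.7,94],
    [-0.92,-0.3,0,0,0,0.702,94],
    [-0.92,-0.3,0,0,0,0.702,94],
    [-0.92,-0.3,0,0,0,0.702,94],
  ],
)

```text
time: 2.78
tool_pos: [0.6141, 0.1366, 0.2224]
ee_rot: [-3.142, -0.0, 1.583]
wrist_force: [-0.0, -0.7, 1.1]
width: 0.0941
finger_force: 0.0
```

```bash
cat > go.py <<'E'
import sys
from m import *
def goto(x,y,z,yaw_deg):
    o=robot.get_obs(); p=np.array(o['tool_pos']); ps=o['ee_rot'][2]; d=np.array([x,y,z])-p
    c,s=np.cos(ps),np.sin(ps); dy=(np.radians(yaw_deg)-ps+np.pi)%(2*np.pi)-np.pi
    sh=np.array([c*d[0]+s*d[1],s*d[0]-c*d[1],-d[2]])/.1
    print('at',p,'yaw',np.degrees(ps),'rp',np.round(o['ee_rot'][:2],4),'j6',round(o['joint_positions'][5],2),'t',round(o['time'],1)); print('shift',sh,'az',-dy/(np.pi/2))
if __name__=='__main__': goto(*map(float,sys.argv[1:5]))
E
python3 - <<'E'
from go import *
save('wrist','w1.png',s=1.5)
goto(.614,.137,.1,90.8)
print(w2pix('wrist',[[.614,.1117,.024],[.5797,.1116,.024],[.6525,.1117,.024]]))
E
```

```text
at [0.6141 0.1367 0.2224] yaw 90.94571244745454 rp [-3.1415 -0.0001] j6 0.11 t 2.8
shift [ 0.0034 -0.0006  1.2243] az 0.0016190271939392905
[[252.9251 191.4572]
 [225.4708 191.1104]
 [283.7219 191.9329]]
```

View pics/w1.png

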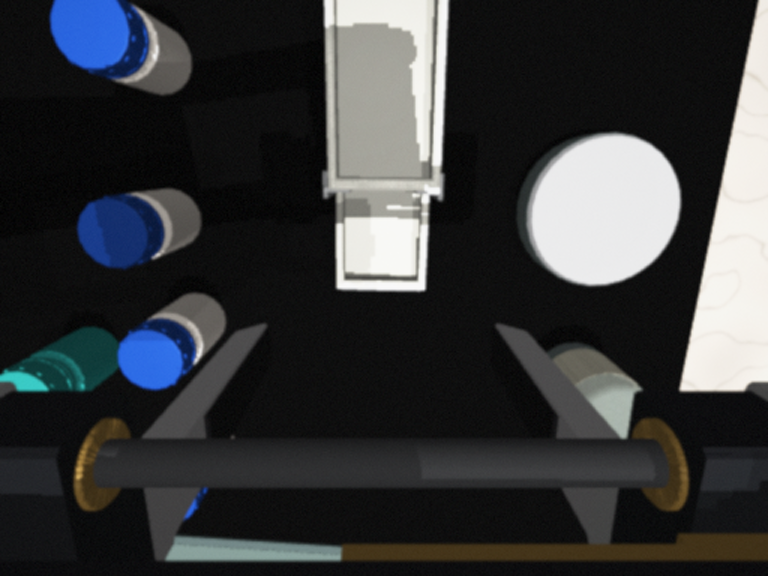

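Tray tongue corners are at wrist (337,290) and (426,290), which match the prediction to about 1 mm. Descending to grip it.

>>> servo_tool(
  plan=[
    [0,0,0.35,0,0,0,94],
    [0,0,0.7,0,0,0,94],
    [0,0,1,0,0,0,94],
    [0,0,1,0,0,0,94],
  ],
)

```text
time: 3.17
tool_pos: [0.6094, 0.136, 0.1141]
ee_rot: [-3.127, 0.002, 1.588]
wrist_force: [-1.3, -0.4, -1.7]
width: 0.094
finger_force: 0.0
```

>>> servo_tool(
  plan=[
    [0,0,0.3,0,0,0,94],
    [0,0,0.6,0,0,0,94],
    [0,0,0.8,0,0,0,94],
    [0,0,0.95,0,0,0,94],
    [0,0,1,0,0,0,94],
    [0,0,1,0,0,0,94],
  ],
)

```text
time: 3.67
tool_pos: [0.6139, 0.1366, 0.0223]
ee_rot: [-3.14, 0.0, 1.586]
wrist_force: [-0.0, -0.0, -0.3]
width: 0.0937
finger_force: 0.0
```

>>> servo_tool(
  plan=[
    [0,0,0,0,0,0,60],
    [0,0,0,0,0,0,60],
    [0,0,0,0,0,0,60],
    [0,0,0,0,0,0,60],
    [0,0,0,0,0,0,60],
    [0,0,0,0,0,0,60],
    [0,0,0,0,0,0,60],
    [0,0,0,0,0,0,60],
  ],
)

```text
time: 4.33
tool_pos: [0.6149, 0.1368, 0.0241]
ee_rot: [3.139, -0.0, 1.585]
wrist_force: [-1.7, 0.1, 5.5]
width: 0.0701
finger_force: 30.0
```

>>> servo_tool(
  plan=[
    [-0.05,0,0,0,0,0,60],
    [-0.15,0,0,0,0,0,60],
    [-0.3,0,0,0,0,0,60],
    [-0.45,0,0,0,0,0,60],
    [-0.6,0,0,0,0,0,60],
    [-0.75,0,0,0,0,0,60],
    [-0.9,0,0,0,0,0,60],
    [-1,0,0,0,0,0,60],
  ],
)

```text
time: 5.0
tool_pos: [0.6158, 0.0381, 0.0229]
ee_rot: [3.14, -0.004, 1.585]
wrist_force: [-0.8, 3.5, 0.5]
width: 0.0701
finger_force: 3.0
```

>>> servo_tool(
  plan=[
    [-0.1,0,0,0,0,0,60],
    [-0.25,0,0,0,0,0,60],
    [-0.4,0,0,0,0,0,60],
    [-0.55,0,0,0,0,0,60],
    [-0.7,0,0,0,0,0,60],
    [-0.85,0,0,0,0,0,60],
    [-1,0,0,0,0,0,60],
  ],
)

```text
time: 5.58
tool_pos: [0.6166, -0.0653, 0.0222]
ee_rot: [-3.141, 0.0, 1.584]
wrist_force: [0.6, 1.3, 0.6]
width: 0.0695
finger_force: 29.9
```

>>> servo_tool(
  plan=[
    [-0.1,0,0,0,0,0,60],
    [-0.2,0,0,0,0,0,60],
    [-0.3,0,0,0,0,0,60],
    [-0.3,0,0,0,0,0,60],
    [-0.3,0,0,0,0,0,60],
    [-0.3,0,0,0,0,0,60],
  ],
)

```text
time: 6.08
tool_pos: [0.6173, -0.093, 0.0223]
ee_rot: [-3.141, -0.0, 1.585]
wrist_force: [1.0, 0.9, -0.7]
width: 0.0702
finger_force: 30.0
```

```bash
python3 - <<'E'
from go import *
save('scene','s2.png',(250,150,480,290),3.4)
E
```

```text
(no output)
```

View pics/s2.png

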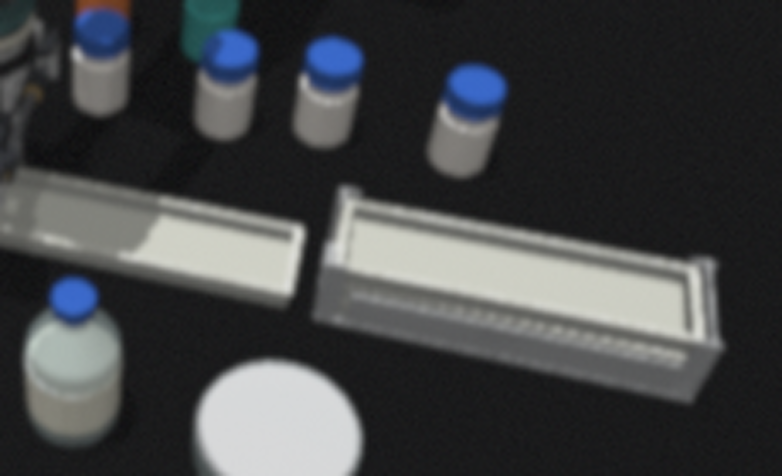

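The bottom tray is out (rear edge at (300,230) in the crop) and the stack has dropped square into the magazine. Regripping the tray at its centre.

```bash
python3 - <<'E'
from go import *
r=pix2w('scene',[(250+303/3.4,150+226/3.4),(250+293/3.4,150+298/3.4)],.02); print(r)
# tip = -0.093-.027..; centre between
c=pix2w('scene',[(250+345/3.4,150+192/3.4)],.064); print(c)
goto(.6165,r[:,1].mean()-.135,.13,90.8)
E
```

```text
[[0.5806 0.167  0.02  ]
 [0.6585 0.1703 0.02  ]]
[[0.5744 0.1949 0.064 ]]
at [ 0.6173 -0.0927  0.0223] yaw 90.85905418175315 rp [-3.1414 -0.0003] j6 -0.26 t 6.1
shift [ 1.2638  0.0109 -1.0765] az 0.0006561575750349956
```

>>> servo_tool(
  plan=[
    [0,0,0,0,0,0,94],
    [0,0,0,0,0,0,94],
    [0,0,0,0,0,0,94],
    [0,0,0,0,0,0,94],
    [0,0,-0.3,0,0,0,94],
    [0,0,-0.7,0,0,0,94],
    [0,0,-1,0,0,0,94],
    [0,0,-1,0,0,0,94],
  ],
)

```text
time: 6.8
tool_pos: [0.6217, -0.0941, 0.1318]
ee_rot: [3.127, 0.004, 1.585]
wrist_force: [1.1, -0.3, 1.6]
width: 0.0941
finger_force: 0.0
```

>>> servo_tool(
  plan=[
    [0.4,0,0,0,0,0,94],
    [0.8,0,0,0,0,0,94],
    [1,0,0,0,0,0,94],
    [1,0,0,0,0,0,94],
    [1,0,0,0,0,0,94],
  ],
)

```text
time: 7.22
tool_pos: [0.6157, 0.0076, 0.1222]
ee_rot: [-3.141, 0.001, 1.588]
wrist_force: [-0.0, 0.6, -0.8]
width: 0.0939
finger_force: 0.0
```

```bash
python3 - <<'E'
from go import *
save('wrist','w2.png',s=1.5)
goto(.617,.032,.022,90.8)
E
```

```text
at [0.6158 0.0065 0.1222] yaw 90.8657695392638 rp [-3.1414  0.0008] j6 -0.1 t 7.3
shift [0.2546 0.0156 1.0024] az 0.000730772658486587
```

View pics/w2.png

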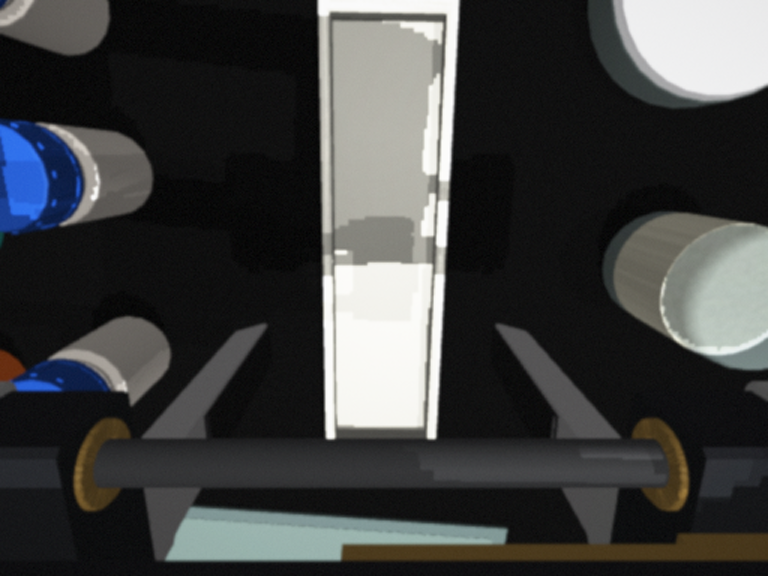

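```bash
python3 - <<'E'
from go import *
print(pix2w('wrist',np.array([(333,14),(443,14),(320,14),(458,14)])/1.5,.02))
print(pix2w('wrist',np.array([(335,430),(425,430)])/1.5,.02))
print(pix2w('wrist',np.array([(325,290),(443,290)])/1.5,.02).mean(0))
E
```

```text
[[0.5893 0.1567 0.02  ]
 [0.647  0.1575 0.02  ]
 [0.5824 0.1566 0.02  ]
 [0.6549 0.1576 0.02  ]]
[[ 0.5874 -0.0914  0.02  ]
 [ 0.6475 -0.0905  0.02  ]]
[0.6185 0.0064 0.02  ]
```

>>> servo_tool(
  plan=[
    [0.25,0.02,0,0,0,0,94],
    [0.25,0.02,0.3,0,0,0,94],
    [0.25,0.02,0.6,0,0,0,94],
    [0.25,0.02,0.85,0,0,0,94],
    [0.25,0.02,1,0,0,0,94],
    [0.25,0.02,1,0,0,0,60],
    [0.25,0.02,1,0,0,0,60],
    [0.25,0.02,1,0,0,0,60],
    [0.25,0.02,1,0,0,0,60],
    [0.25,0.02,1,0,0,0,60],
    [0.25,0.02,1,0,0,0,60],
    [0.25,0.02,1,0,0,0,60],
  ],
)

```text
time: 8.27
tool_pos: [0.6181, 0.0311, 0.0234]
ee_rot: [3.14, 0.001, 1.585]
wrist_force: [-0.1, -1.9, 2.5]
width: 0.0696
finger_force: 30.0
```

>>> servo_tool(
  plan=[
    [0,0,-0.1,0,0,0,60],
    [0,0,-0.25,0,0,0,60],
    [0,0,-0.4,0,0,0,60],
    [0,0,-0.6,0,0,0,60],
    [0,0,-0.8,0,0,0,60],
    [0,0,-1,0,0,0,60],
    [0,0,-1,0,0,0,60],
  ],
)

```text
time: 8.85
tool_pos: [0.6202, 0.0321, 0.1283]
ee_rot: [3.132, -0.0, 1.586]
wrist_force: [1.0, 0.1, -0.7]
width: 0.0698
finger_force: 30.0
```

```bash
python3 - <<'E'
from go import *
goto(.537,-.257,.122,-5)
im=robot.snapshot('wrist')
for x in blobs(im,(70,20,90),(100,90,200),300): print(x[0],x[1])
E
```

```text
at [0.6202 0.0321 0.1283] yaw 90.8435899221551 rp [ 3.1322 -0.0002] j6 -0.05 t 8.8
shift [-2.8784 -0.8745  0.0625] az 1.0649287769128344
[489.9179 247.5231] [458 187  54  84 780]
[165.7857 363.0914] [146 355  52  19 602]
```

>>> servo_tool(
  plan=[
    [-0.15,-0.05,0,0,0,0,60],
    [-0.4,-0.12,0,0,0,0,60],
    [-0.7,-0.21,0,0,0,0,60],
    [-1,-0.3,0,0,0,0,60],
  ],
)

```text
time: 9.23
tool_pos: [0.5869, -0.0698, 0.1198]
ee_rot: [-3.137, -0.001, 1.586]
wrist_force: [0.6, -0.2, -1.3]
width: 0.0695
finger_force: 30.0
```

>>> servo_tool(
  plan=[
    [-0.25,-0.08,0,0,0,0.07,60],
    [-0.5,-0.15,0,0,0,0.14,60],
    [-0.75,-0.22,0,0,0,0.21,60],
    [-1,-0.3,0,0,0,0.28,60],
    [-1,-0.3,0,0,0,0.35,60],
    [-1,-0.3,0,0,0,0.42,60],
    [-1,-0.3,0,0,0,0.49,60],
    [-1,-0.3,0,0,0,0.56,60],
    [-1,-0.3,0,0,0,0.63,60],
    [-1,-0.3,0,0,0,0.7,60],
    [-1,-0.3,0,0,0,0.77,60],
    [-1,-0.3,0,0,0,0.77,60],
  ],
)

```text
time: 10.23
tool_pos: [0.5586, -0.1694, 0.1199]
ee_rot: [-3.139, 0.004, 0.373]
wrist_force: [-0.0, 0.3, -1.0]
width: 0.0696
finger_force: 30.0
```

```bash
python3 - <<'E'
from go import *
for n in('scene','side'):
    im=cv2.imread(f'pics/{n}0.png')[:,:,::-1]
    x=max((b for b in blobs(im,(70,20,90),(100,90,200),1500) if b[0][0]<500),key=lambda b:b[1][4])
    P=[]; c=max(cv2.findContours(x[2].astype(np.uint8),0,2)[0],key=len)[:,0]
    W=pix2w(n,(c+.5)/1.5-.5,.003)[:,:2]; print(n,cv2.minAreaRect((W*1000).astype(np.float32)))
goto(.537,-.257,.122,-5)
E
```

```text
scene ((536.0591430664062, -256.62921142578125), (170.9138641357422, 351.4195556640625), 86.21615600585938)
side ((534.4534912109375, -258.5308837890625), (173.67652893066406, 352.1877746582031), 86.01508331298828)
at [ 0.5586 -0.1694  0.1199] yaw 21.387586804008322 rp [-3.1386  0.0036] j6 0.81 t 10.2
shift [-0.5204  0.7368 -0.0208] az 0.2931954089334259
```

>>> servo_tool(
  plan=[
    [-0.15,0.2,0,0,0,0.07,60],
    [-0.3,0.4,0,0,0,0.14,60],
    [-0.45,0.6,0,0,0,0.21,60],
    [-0.54,0.735,0,0,0,0.281,60],
    [-0.54,0.735,0,0,0,0.281,60],
    [-0.54,0.735,0,0,0,0.281,60],
    [-0.54,0.735,0,0,0,0.281,60],
  ],
)

```text
time: 10.82
tool_pos: [0.5365, -0.2567, 0.1214]
ee_rot: [-3.14, 0.002, -0.063]
wrist_force: [-0.3, 1.5, -1.3]
width: 0.0697
finger_force: 30.0
```

```bash
python3 go.py .5352 -.2575 .027 -3.9; python3 -c "
from go import *
save('side','d1.png',(190,100,340,210),4)"
```

```text
at [ 0.5365 -0.2567  0.1214] yaw -3.611767329624259 rp [-3.1399  0.0017] j6 1.09 t 10.8
shift [-0.0126  0.0087  0.9435] az 0.003202585226397254
```

View pics/d1.png

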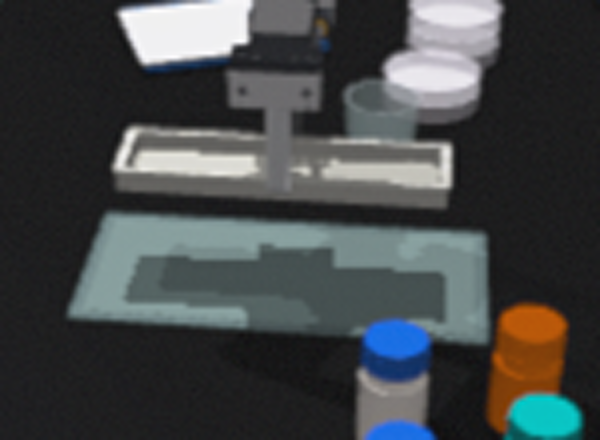

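>>> servo_tool(
  plan=[
    [0,0,0.2,0,0,0,60],
    [0,0,0.4,0,0,0,60],
    [0,0,0.6,0,0,0,60],
    [-0.01,0.01,0.75,0,0,0,60],
    [-0.01,0.01,0.85,0,0,0,60],
    [-0.01,0.01,0.9,0,0,0,60],
    [-0.01,0.01,0.93,0,0,0,60],
    [-0.01,0.01,0.95,0,0,0,60],
    [-0.01,0.01,0.95,0,0,0,60],
    [-0.01,0.01,0.95,0,0,0,60],
  ],
)

```text
time: 11.7
tool_pos: [0.5368, -0.2585, 0.0285]
ee_rot: [3.141, -0.002, -0.065]
wrist_force: [-0.4, 0.4, -1.0]
width: 0.0696
finger_force: 30.0
```

>>> servo_tool(
  plan=[
    [0,0,0,0,0,0,94],
    [0,0,0,0,0,0,94],
    [0,0,0,0,0,0,94],
    [0,0,0,0,0,0,94],
    [0,0,0,0,0,0,94],
  ],
)

```text
time: 12.12
tool_pos: [0.5363, -0.2584, 0.0278]
ee_rot: [3.141, -0.001, -0.066]
wrist_force: [0.2, -0.4, -0.6]
width: 0.0936
finger_force: 0.0
```

>>> servo_tool(
  plan=[
    [0,0,-0.3,0,0,0,94],
    [0,0,-0.6,0,0,0,94],
    [0,0,-1,0,0,0,94],
    [0,0,-1,0,0,0,94],
    [0,0,-1,0,0,0,94],
  ],
)

```text
time: 12.53
tool_pos: [0.538, -0.2594, 0.1315]
ee_rot: [3.138, -0.007, -0.066]
wrist_force: [-1.0, -0.3, -0.8]
width: 0.0938
finger_force: 0.0
```

>>> servo_tool(
  plan=[
    [0,0,-0.3,0,0,0,0],
    [0,0,-0.6,0,0,0,0],
    [0,0,-1,0,0,0,0],
    [0,0,-1,0,0,0,0],
    [0,0,-1,0,0,0,0],
    [0,0,-1,0,0,0,0],
  ],
)

```text
time: 13.03
tool_pos: [0.5355, -0.2579, 0.2256]
ee_rot: [-3.14, 0.002, -0.066]
wrist_force: [0.0, -0.2, -1.2]
width: 0.0573
finger_force: 0.0
```

```bash
cat > jars.py <<'E'
from go import *
def jars():
    I={n:robot.snapshot(n) for n in('scene','side')}
    bl={n:[x for x in blobs(I[n],(105,150,60),(125,255,255),40) if x[0][0]<430 and x[0][1]>90] for n in I}
    for x in bl['scene']:
      for y in bl['side']:
        X,e=tri(x[0],y[0])
        if max(e)<.006 and .05<X[2]<.11: print('jar',X,round(max(e),4),x[1][2:],y[1][2:])
E
python3 - <<'E'
from jars import *
jars(); save('wrist','w3.png',s=1.4)
goto(.4485,-.044,.125,-3.9)
E
```

```text
jar [ 0.449  -0.0432  0.0782] 0.0006 [ 17  12 159] [ 18  15 212]
jar [0.4489 0.0746 0.0802] 0.0003 [ 17  15 198] [ 20  17 268]
jar [0.4341 0.1643 0.08  ] 0.0005 [ 18  16 215] [ 21  20 324]
jar [0.4394 0.2875 0.0808] 0.0005 [ 19  15 228] [ 24  23 447]
at [ 0.5351 -0.2577  0.2243] yaw -3.773092325065354 rp [-3.1391  0.0048] j6 1.09 t 13.2
shift [-1.0048 -2.0754  0.9934] az 0.0014100852770516127
```

View pics/w3.png

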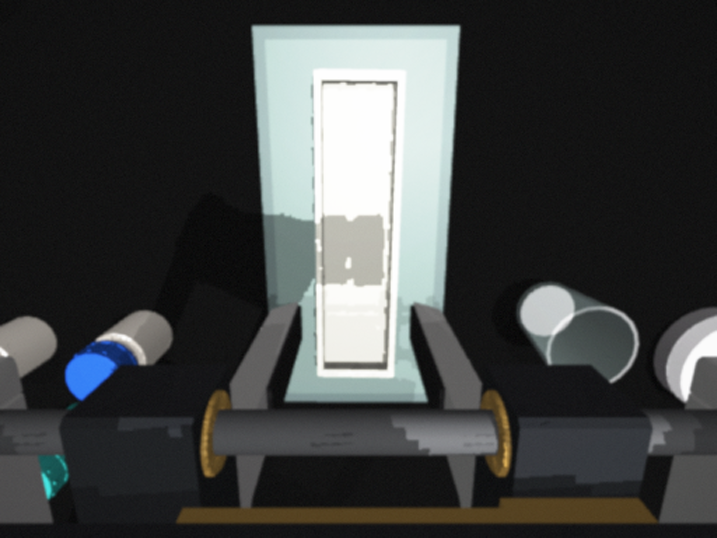

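```bash
python3 - <<'E'
from go import *
T=pix2w('wrist',np.array([(313,70),(406,70),(392,377),(317,377)])/1.4,.023)[:,:2]
M=pix2w('wrist',np.array([(251,25),(461,27),(427,402),(286,402)])/1.4,.003)[:,:2]
for Q in(T,M): d=Q[0]+Q[1]-Q[2]-Q[3]; print(Q.mean(0),np.degrees(np.arctan2(d[1],d[0])),np.linalg.norm(d)/2)
E
```

```text
[ 0.5361 -0.2585] -4.672515205142399 0.2737544835573623
[ 0.534 -0.258] -3.7057583524567375 0.35108650172948014
```

Tray lies centred on the mat (within 2 mm, 1°). Now the caps.

>>> servo_tool(
  plan=[
    [-0.3,-0.4,0,0,0,0,0],
    [-0.5,-0.7,0,0,0,0,0],
    [-0.5,-1,0,0,0,0,0],
    [-0.5,-1,0,0,0,0,0],
  ],
)

```text
time: 13.52
tool_pos: [0.4914, -0.1503, 0.2261]
ee_rot: [-3.138, 0.002, -0.061]
wrist_force: [-0.1, -0.4, 0.1]
width: 0.0186
finger_force: 0.0
```

>>> servo_tool(
  plan=[
    [-0.2,-0.4,0,0,0,0,0],
    [-0.4,-0.8,0,0,0,0,0],
    [-0.5,-1,0,0,0,0,0],
    [-0.5,-1.0,0.2,0,0,0,0],
    [-0.5,-1.0,0.2,0,0,0,0],
  ],
)

```text
time: 13.93
tool_pos: [0.4473, -0.0507, 0.2037]
ee_rot: [-3.141, 0.006, -0.063]
wrist_force: [-0.6, 0.9, -1.7]
width: 0.0004
finger_force: 0.0
```

```bash
cat >> jars.py <<'E'
def capw(z=.089,f=None):
    "cap top centres seen by the wrist camera: ellipse fit of the bright blue top"
    im=robot.snapshot('wrist')
    if f: cv2.imwrite('pics/'+f,cv2.resize(im[:,:,::-1],None,fx=1.4,fy=1.4))
    for x in blobs(im,(105,150,150),(125,255,255),300):
        c=max(cv2.findContours(x[2].astype(np.uint8),0,2)[0],key=len)
        W=(pix2w('wrist',c[:,0],z)[:,:2]*1000).astype(np.float32)
        print('cap',x[0],x[1].tolist(),cv2.minEnclosingCircle(W),W.min(0),W.max(0))
E
python3 - <<'E'
from jars import *
capw(f='w4.png'); goto(.446,-.046,.125,-3.9); print(w2pix('wrist',[robot.get_obs()['tool_pos']*np.array([1,1,0])+[0,0,.089]]))
E
```

```text
cap [246.7117 186.9846] [224, 162, 46, 49, 1686] ((450.8773498535156, -46.36033630371094), 24.460031509399414) [427.0632 -66.303 ] [475.1147 -22.6972]
cap [124.8112 193.0682] [102, 172, 45, 43, 1467] ((451.8310852050781, 73.24758911132812), 21.812471389770508) [430.6932  52.0976] [473.1089  94.7366]
cap [ 35.9723 212.6392] [13, 189, 48, 46, 1660] ((438.6055603027344, 162.91009521484375), 24.547948837280273) [415.0553 140.6697] [462.4289 186.8446]
at [ 0.4479 -0.0516  0.2048] yaw -3.706310277250313 rp [-3.141   0.0055] j6 1.4 t 14.0
shift [-0.0227 -0.0544  0.7977] az 0.0021521080305522073
[[253.9401 189.3204]]
```

View pics/w4.png

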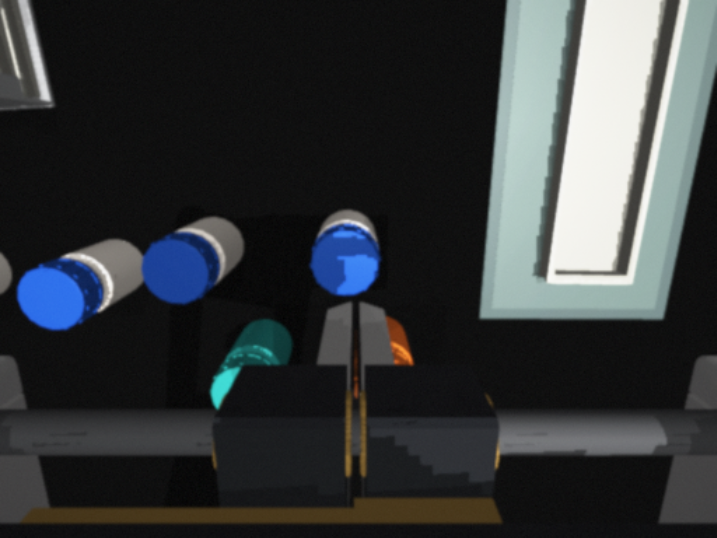

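>>> servo_tool(
  plan=[
    [0.01,-0.06,0.2,0,0,0,0],
    [0.01,-0.06,0.5,0,0,0,0],
    [0.01,-0.06,0.8,0,0,0,0],
    [0.01,-0.06,0.92,0,0,0,0],
    [0.01,-0.06,0.92,0,0,0,0],
    [0.01,-0.06,0.92,0,0,0,0],
  ],
)

```text
time: 14.48
tool_pos: [0.4508, -0.047, 0.115]
ee_rot: [-3.141, 0.002, -0.067]
wrist_force: [-1.1, 0.3, 0.5]
width: 0.0003
finger_force: 0.0
```

>>> servo_tool(
  plan=[
    [0,0,0.04,0,0,0,0],
    [0,0,0.07,0,0,0,0],
    [0,0,0.1,0,0,0,0],
    [0,0,0.12,0,0,0,0],
    [0,0,0.14,0,0,0,0],
    [0,0,0.16,0,0,0,0],
    [0,0,0.18,0,0,0,0],
    [0,0,0.18,0,0,0,0],
  ],
)

```text
time: 15.15
tool_pos: [0.4509, -0.0462, 0.0975]
ee_rot: [-3.142, -0.0, -0.066]
wrist_force: [-0.3, 0.5, 0.3]
width: 0.0007
finger_force: 0.0
```

>>> servo_tool(
  plan=[
    [0,0,0.02,0,0,0,0],
    [0,0,0.03,0,0,0,0],
    [0,0,0.04,0,0,0,0],
    [0,0,0.04,0,0,0,0],
  ],
)

```text
time: 15.48
tool_pos: [0.4516, -0.0464, 0.0962]
ee_rot: [3.141, -0.002, -0.066]
wrist_force: [-3.2, -0.1, 12.4]
width: 0.0009
finger_force: 6.6
```

>>> servo_tool(
  plan=[
    [0,0,-0.3,0,0,0,0],
    [0,0,-0.6,0,0,0,0],
    [0,0,-1,0,0,0,0],
    [0,0,-1,0,0,0,0],
  ],
)

```text
time: 15.82
tool_pos: [0.4544, -0.0469, 0.2013]
ee_rot: [3.14, -0.014, -0.066]
wrist_force: [0.4, 0.2, 1.3]
width: 0.0004
finger_force: 0.0
```

```bash
python3 - <<'E'
from jars import *
jars(); capw(.085);goto(.450,.0735,.115,-3.9)
E
```

```text
jar [ 0.4488 -0.0434  0.0687] 0.0006 [ 16  13 155] [ 18  15 205]
jar [0.4488 0.0748 0.0793] 0.0 [ 17  14 187] [ 20  16 257]
jar [0.4339 0.164  0.0799] 0.0007 [ 18  16 221] [ 21  20 326]
jar [0.4393 0.2875 0.0808] 0.0006 [ 18  16 231] [ 24  23 451]
cap [250.9742 192.0296] [228, 168, 46, 47, 1590] ((451.2602844238281, -43.87229537963867), 23.372997283935547) [429.2218 -64.1438] [474.0667 -21.648 ]
cap [126.2904 201.5233] [103, 180, 47, 44, 1567] ((449.23895263671875, 74.96758270263672), 21.990785598754883) [427.6308  53.5066] [470.5577  96.5407]
cap [ 35.0338 221.723 ] [11, 198, 49, 47, 1747] ((435.0242004394531, 165.31402587890625), 24.28041648864746) [411.5542 142.6424] [459.201  189.5043]
at [ 0.4507 -0.0461  0.1931] yaw -3.7680910064384254 rp [-3.1414  0.0001] j6 1.41 t 16.0
shift [-0.0861 -1.1932  0.7814] az 0.0014656554840174838
```

>>> servo_tool(
  plan=[
    [-0.03,-0.4,0,0,0,0,0],
    [-0.06,-0.8,0,0,0,0,0],
    [-0.08,-1,0,0,0,0,0],
    [-0.08,-1,0,0,0,0,0],
  ],
)

```text
time: 16.3
tool_pos: [0.4478, 0.0573, 0.1909]
ee_rot: [-3.14, 0.005, -0.061]
wrist_force: [-0.7, 0.3, -0.6]
width: 0.0003
finger_force: 0.0
```

>>> servo_tool(
  plan=[
    [-0.01,-0.2,0.2,0,0,0,0],
    [-0.01,-0.2,0.4,0,0,0,0],
    [-0.01,-0.2,0.6,0,0,0,0],
    [-0.01,-0.2,0.78,0,0,0,0],
    [-0.01,-0.2,0.78,0,0,0,0],
    [-0.01,-0.2,0.78,0,0,0,0],
  ],
)

```text
time: 16.8
tool_pos: [0.4481, 0.0735, 0.1132]
ee_rot: [3.141, 0.005, -0.066]
wrist_force: [0.4, 0.7, -0.4]
width: 0.0003
finger_force: 0.0
```

>>> servo_tool(
  plan=[
    [0,0,0.04,0,0,0,0],
    [0,0,0.07,0,0,0,0],
    [0,0,0.1,0,0,0,0],
    [0,0,0.12,0,0,0,0],
    [0,0,0.14,0,0,0,0],
    [0,0,0.16,0,0,0,0],
    [0,0,0.18,0,0,0,0],
    [0,0,0.2,0,0,0,0],
    [0,0,0.22,0,0,0,0],
    [0,0,0.22,0,0,0,0],
  ],
)

```text
time: 17.63
tool_pos: [0.4507, 0.0742, 0.0962]
ee_rot: [-3.141, -0.003, -0.066]
wrist_force: [-3.4, -1.8, 12.1]
width: 0.0003
finger_force: 6.3
```

>>> servo_tool(
  plan=[
    [0,0,-0.3,0,0,0,0],
    [0,0,-0.6,0,0,0,0],
    [0,0,-1,0,0,0,0],
    [0,0,-1,0,0,0,0],
  ],
)

```text
time: 17.97
tool_pos: [0.4537, 0.0743, 0.2015]
ee_rot: [-3.14, -0.014, -0.066]
wrist_force: [0.5, 0.3, 1.0]
width: 0.0006
finger_force: 0.0
```

```bash
python3 - <<'E'
from jars import *
jars(); goto(.436,.164,.115,-3.9)
E
```

```text
jar [ 0.4485 -0.0437  0.0687] 0.0006 [ 18  13 162] [ 18  15 213]
jar [0.4494 0.075  0.0702] 0.0007 [ 17  15 191] [ 19  16 263]
jar [0.4342 0.1643 0.0788] 0.0002 [ 17  15 193] [ 21  20 312]
jar [0.4393 0.2874 0.0807] 0.0005 [ 18  16 228] [ 24  23 450]
at [0.4509 0.0742 0.1953] yaw -3.7690294652565104 rp [-3.141  -0.0045] j6 1.68 t 18.1
shift [-0.2079 -0.8862  0.8031] az 0.0014552281638165409
```

>>> servo_tool(
  plan=[
    [-0.1,-0.4,0,0,0,0,0],
    [-0.2,-0.8,0,0,0,0,0],
    [-0.21,-0.88,0.3,0,0,0,0],
    [-0.21,-0.88,0.6,0,0,0,0],
    [-0.21,-0.88,0.79,0,0,0,0],
    [-0.21,-0.88,0.79,0,0,0,0],
    [-0.21,-0.88,0.79,0,0,0,0],
  ],
)

```text
time: 18.65
tool_pos: [0.4328, 0.163, 0.112]
ee_rot: [3.14, 0.005, -0.066]
wrist_force: [-1.2, -0.4, -0.4]
width: 0.0008
finger_force: 0.0
```

>>> servo_tool(
  plan=[
    [0,0,0.04,0,0,0,0],
    [0,0,0.07,0,0,0,0],
    [0,0,0.1,0,0,0,0],
    [0,0,0.12,0,0,0,0],
    [0,0,0.14,0,0,0,0],
    [0,0,0.16,0,0,0,0],
    [0,0,0.18,0,0,0,0],
    [0,0,0.2,0,0,0,0],
    [0,0,0.22,0,0,0,0],
    [0,0,0.22,0,0,0,0],
  ],
)

```text
time: 19.48
tool_pos: [0.4359, 0.1635, 0.0962]
ee_rot: [-3.141, -0.004, -0.066]
wrist_force: [-4.1, -1.6, 15.8]
width: 0.0004
finger_force: 7.9
```

>>> servo_tool(
  plan=[
    [0,0,-0.3,0,0,0,0],
    [0,0,-0.6,0,0,0,0],
    [0,0,-1,0,0,0,0],
    [0,-0.4,-1,0,0,0,0],
    [0,-0.8,-1,0,0,0,0],
    [-0.04,-1,-1,0,0,0,0],
    [-0.04,-1,-1,0,0,0,0],
    [-0.04,-1,-1,0,0,0,0],
  ],
)

```text
time: 20.15
tool_pos: [0.4368, 0.2638, 0.1918]
ee_rot: [3.141, 0.001, -0.064]
wrist_force: [0.2, 0.4, 0.2]
width: 0.0006
finger_force: 0.0
```

```bash
python3 - <<'E'
from jars import *
jars(); goto(.4405,.287,.115,-3.9)
E
```

```text
jar [ 0.4585 -0.0404  0.075 ] 0.0018 [ 18  12 161] [ 10  14 109]
jar [0.4632 0.0775 0.0786] 0.0042 [ 18  15 201] [ 8 15 89]
jar [0.4359 0.1657 0.0695] 0.0026 [ 18  15 215] [ 21  19 266]
jar [0.4391 0.287  0.0799] 0.0006 [ 18  15 223] [ 24  23 442]
at [0.4371 0.2625 0.192 ] yaw -3.7967514927010573 rp [3.1405 0.0005] j6 2.07 t 20.2
shift [ 0.0177 -0.2465  0.7699] az 0.001147205636654912
```

>>> servo_tool(
  plan=[
    [0.01,-0.24,0.2,0,0,0,0],
    [0.02,-0.245,0.4,0,0,0,0],
    [0.02,-0.245,0.6,0,0,0,0],
    [0.02,-0.245,0.77,0,0,0,0],
    [0.02,-0.245,0.77,0,0,0,0],
    [0.02,-0.245,0.77,0,0,0,0],
  ],
)

```text
time: 20.75
tool_pos: [0.4404, 0.2862, 0.1146]
ee_rot: [3.14, 0.002, -0.068]
wrist_force: [-0.4, -0.6, 0.3]
width: 0.0001
finger_force: 0.0
```

>>> servo_tool(
  plan=[
    [0,0,0.04,0,0,0,0],
    [0,0,0.07,0,0,0,0],
    [0,0,0.1,0,0,0,0],
    [0,0,0.12,0,0,0,0],
    [0,0,0.14,0,0,0,0],
    [0,0,0.16,0,0,0,0],
    [0,0,0.18,0,0,0,0],
    [0,0,0.2,0,0,0,0],
    [0,0,0.22,0,0,0,0],
    [0,0,0.22,0,0,0,0],
  ],
)

```text
time: 21.58
tool_pos: [0.4416, 0.2882, 0.0962]
ee_rot: [-3.14, -0.003, -0.066]
wrist_force: [-2.4, -1.7, 11.0]
width: 0.0002
finger_force: 5.6
```

>>> servo_tool(
  plan=[
    [0,0,-0.3,0,0,0,0],
    [0,0,-0.6,0,0,0,76],
    [0,0,-1,0,0,0,76],
    [0,0,-1,0,0,0,76],
    [0,0,-1,0,0,0,76],
    [0,0,-1,0,0,0,76],
    [0,0,-1,0,0,0,76],
    [0,0,-1,0,0,0,76],
  ],
)

```text
time: 22.25
tool_pos: [0.4398, 0.2872, 0.1912]
ee_rot: [3.14, 0.004, -0.066]
wrist_force: [0.0, -0.7, -0.2]
width: 0.0437
finger_force: 0.0
```

```bash
python3 - <<'E'
from jars import *
jars();capw(.079); goto(.4395,.287,.041,-3.9)
E
```

```text
jar [ 0.4594 -0.0398  0.0754] 0.0021 [ 18  13 164] [ 9 14 99]
jar [0.4637 0.0775 0.0784] 0.0046 [ 18  15 200] [ 7 15 81]
jar [0.4394 0.2872 0.0706] 0.0004 [ 18  16 215] [ 23  23 440]
cap [481.1903 164.3491] [457, 139, 50, 51, 1908] ((451.3203430175781, 74.9216079711914), 24.13194465637207) [427.3744  50.978 ] [475.0833  96.7397]
cap [382.8108 184.764 ] [356, 158, 52, 52, 1860] ((438.703125, 166.01202392578125), 25.59687042236328) [413.2291 141.7841] [463.7384 190.0932]
cap [253.7172 189.3688] [231, 168, 46, 44, 1570] ((440.85479736328125, 287.4129943847656), 21.785266876220703) [419.3817 265.9855] [462.2585 309.0005]
at [0.4403 0.2874 0.1921] yaw -3.7667871715766634 rp [3.1403 0.0022] j6 2.11 t 22.4
shift [-0.0072  0.0048  1.5109] az 0.0014801425380372068
```

>>> servo_tool(
  plan=[
    [0,0,0,0,0,0,76],
    [0,0,0,0,0,0,76],
    [0,0,0,0,0,0,76],
    [0,0,0.3,0,0,0,76],
    [0,0,0.6,0,0,0,76],
    [0,0,0.8,0,0,0,76],
    [0,0,0.8,0,0,0,76],
  ],
)

```text
time: 22.98
tool_pos: [0.4376, 0.2861, 0.1082]
ee_rot: [3.136, 0.009, -0.066]
wrist_force: [-0.7, -0.0, -1.1]
width: 0.076
finger_force: 0.0
```

>>> servo_tool(
  plan=[
    [0,0,0.2,0,0,0,76],
    [0,0,0.4,0,0,0,76],
    [0,0,0.6,0,0,0,76],
    [0,0,0.71,0,0,0,76],
    [0,0,0.71,0,0,0,76],
    [0,0,0.71,0,0,0,40],
    [0,0,0.71,0,0,0,40],
    [0,0,0.71,0,0,0,40],
    [0,0,0.71,0,0,0,40],
    [0,0,0.71,0,0,0,40],
    [0,0,0.71,0,0,0,40],
    [0,0,0.71,0,0,0,40],
  ],
)

```text
time: 23.98
tool_pos: [0.4416, 0.2878, 0.0439]
ee_rot: [-3.141, -0.002, -0.066]
wrist_force: [-0.4, -1.2, 5.6]
width: 0.0495
finger_force: 30.0
```

>>> servo_tool(
  plan=[
    [0,0,-0.1,0,0,0,40],
    [0,0,-0.3,0,0,0,40],
    [0,0,-0.5,0,0,0,40],
    [0,0,-0.7,0,0,0,40],
    [0,0,-0.85,0,0,0,40],
    [0,0,-1,0,0,0,40],
    [0,0,-1,0,0,0,40],
  ],
)

```text
time: 24.57
tool_pos: [0.4422, 0.2887, 0.146]
ee_rot: [-3.138, -0.005, -0.066]
wrist_force: [0.3, 0.7, -0.8]
width: 0.0494
finger_force: 30.0
```

```bash
python3 go.py .631 -.265 .141 -4.2
```

```text
at [0.4422 0.2887 0.146 ] yaw -3.7635393001483033 rp [-3.138  -0.0051] j6 2.11 t 24.6
shift [2.247  5.4012 0.0504] az 0.004849563331685446
```

>>> servo_tool(
  plan=[
    [0.05,0.12,0,0,0,0,40],
    [0.15,0.35,0,0,0,0,40],
    [0.26,0.62,0,0,0,0,40],
    [0.375,0.9,0,0,0,0,40],
  ],
)

```text
time: 24.9
tool_pos: [0.4713, 0.1937, 0.1403]
ee_rot: [3.14, 0.003, -0.064]
wrist_force: [1.2, 0.5, -2.1]
width: 0.0495
finger_force: 30.0
```

>>> servo_tool(
  plan=[
    [0.12,0.3,0,0,0,0,40],
    [0.25,0.6,0,0,0,0,40],
    [0.375,0.9,0,0,0,0,40],
  ],
)

```text
time: 25.15
tool_pos: [0.5028, 0.1007, 0.1403]
ee_rot: [3.141, 0.004, -0.066]
wrist_force: [0.5, 0.3, -1.8]
width: 0.0495
finger_force: 30.0
```

>>> servo_tool(
  plan=[
    [0.12,0.3,0,0,0,0,40],
    [0.25,0.6,0,0,0,0,40],
    [0.375,0.9,0,0,0,0,40],
  ],
)

```text
time: 25.4
tool_pos: [0.5342, 0.0085, 0.1402]
ee_rot: [3.141, 0.004, -0.066]
wrist_force: [1.4, 0.5, -1.2]
width: 0.0493
finger_force: 30.0
```

>>> servo_tool(
  plan=[
    [0.12,0.3,0,0,0,0,40],
    [0.25,0.6,0,0,0,0,40],
    [0.375,0.9,0,0,0,0,40],
  ],
)

```text
time: 25.65
tool_pos: [0.5656, -0.0837, 0.1401]
ee_rot: [-3.141, 0.004, -0.066]
wrist_force: [0.7, 0.1, -2.5]
width: 0.0495
finger_force: 30.0
```

>>> servo_tool(
  plan=[
    [0.12,0.3,0,0,0,0,40],
    [0.25,0.6,0,0,0,0,40],
    [0.375,0.9,0,0,0,0,40],
  ],
)

```text
time: 25.9
tool_pos: [0.597, -0.1758, 0.1399]
ee_rot: [-3.14, 0.004, -0.066]
wrist_force: [0.5, 0.2, -2.1]
width: 0.0496
finger_force: 30.0
```

>>> servo_tool(
  plan=[
    [0.12,0.3,0,0,0,0,40],
    [0.25,0.6,0,0,0,0,40],
    [0.34,0.8,0,0,0,0,40],
    [0.375,0.9,0,0,0,0,40],
    [0.375,0.9,0,0,0,0,40],
    [0.375,0.9,0,0,0,0,40],
    [0.375,0.9,0,0,0,0,40],
  ],
)

```text
time: 26.48
tool_pos: [0.6292, -0.2645, 0.1418]
ee_rot: [-3.14, 0.002, -0.065]
wrist_force: [-0.3, 0.3, -2.3]
width: 0.0492
finger_force: 30.0
```

```bash
python3 - <<'E'
from jars import *
capw(.178,f='w5.png'); goto(.631,-.265,.0495,-4.2)
E
```

```text
cap [253.6174 263.9664] [206, 230, 96, 62, 4911] ((629.358154296875, -264.0621643066406), 22.684194564819336) [ 618.9044 -286.503 ] [ 651.797  -241.6145]
at [ 0.6294 -0.2643  0.1423] yaw -3.682343600831323 rp [-3.1405  0.0008] j6 1.15 t 26.5
shift [0.0165 0.0061 0.9276] az 0.005751737768540921
```

View pics/w5.png

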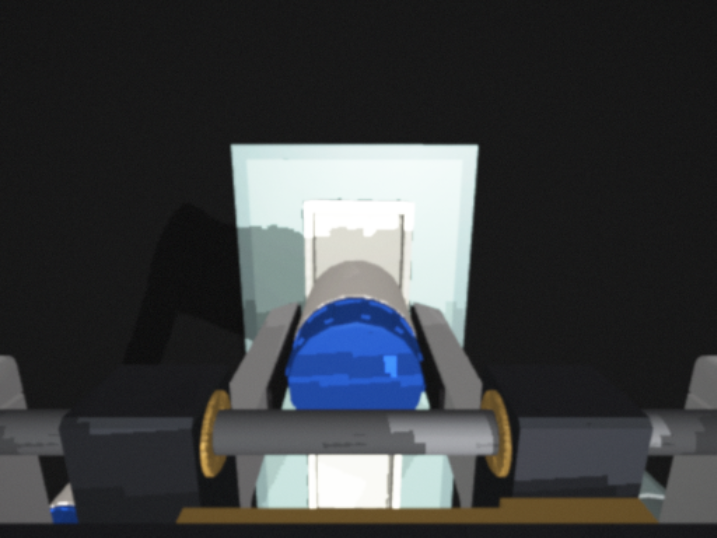

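>>> servo_tool(
  plan=[
    [0.01,0,0.2,0,0,0,40],
    [0.015,0,0.4,0,0,0,40],
    [0.015,0,0.6,0,0,0,40],
    [0.015,0,0.75,0,0,0,40],
    [0.015,0,0.85,0,0,0,40],
    [0.015,0,0.9,0,0,0,40],
    [0.015,0,0.925,0,0,0,40],
    [0.015,0,0.925,0,0,0,40],
    [0.015,0,0.925,0,0,0,40],
  ],
)

```text
time: 27.28
tool_pos: [0.6322, -0.2662, 0.0513]
ee_rot: [3.14, -0.003, -0.065]
wrist_force: [1.3, -0.3, -1.5]
width: 0.0497
finger_force: 30.0
```

>>> servo_tool(
  plan=[
    [0,0,0,0,0,0,74],
    [0,0,0,0,0,0,74],
    [0,0,0,0,0,0,74],
    [0,0,0,0,0,0,74],
    [0,0,0,0,0,0,74],
  ],
)

```text
time: 27.7
tool_pos: [0.6315, -0.2662, 0.0503]
ee_rot: [3.141, -0.001, -0.066]
wrist_force: [0.4, 0.1, 0.0]
width: 0.0738
finger_force: 0.0
```

>>> servo_tool(
  plan=[
    [0,0,-0.3,0,0,0,74],
    [0,0,-0.6,0,0,0,74],
    [0,0,-1,0,0,0,74],
    [0,0,-1,0,0,0,74],
    [0,0,-1,0,0,0,74],
  ],
)

```text
time: 28.12
tool_pos: [0.6333, -0.2671, 0.1549]
ee_rot: [3.138, -0.008, -0.066]
wrist_force: [0.1, 0.3, -0.8]
width: 0.074
finger_force: 0.0
```

```bash
python3 - <<'E'
from jars import *
jars();capw(.086); goto(.4345,.1645,.15,-4)
save('scene','s3.png',s=1.4)
E
```

```text
jar [ 0.4491 -0.0426  0.0689] 0.0011 [ 17  12 153] [ 19  15 209]
jar [0.4491 0.0741 0.0702] 0.0006 [ 18  14 199] [ 20  17 274]
jar [0.4343 0.1645 0.0705] 0.0008 [ 18  15 210] [ 22  19 324]
jar [ 0.6307 -0.2674  0.0758] 0.0016 [ 14  14 160] [ 15  12 156]
cap [253.9686 204.8519] [225, 176, 59, 57, 2519] ((633.4144287109375, -264.92669677734375), 24.43856430053711) [ 609.482  -288.4936] [ 656.6586 -243.0721]
at [ 0.6305 -0.2657  0.1482] yaw -3.7737526709544555 rp [-3.1403  0.0026] j6 1.16 t 28.3
shift [-2.2393 -4.1634 -0.0184] az 0.0025138592116170804
```

View pics/s3.png

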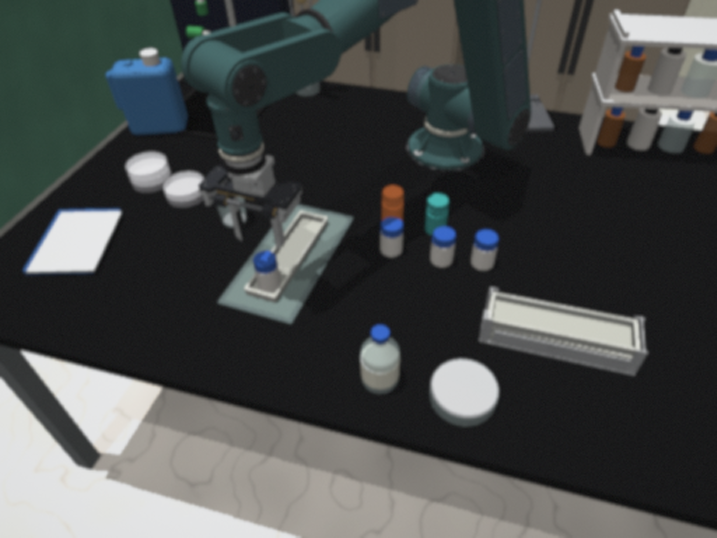

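>>> servo_tool(
  plan=[
    [-0.22,-0.41,0,0,0,0,74],
    [-0.44,-0.83,0,0,0,0,74],
    [-0.44,-0.83,0,0,0,0,74],
  ],
)

```text
time: 28.57
tool_pos: [0.5897, -0.1753, 0.1468]
ee_rot: [-3.137, 0.007, -0.063]
wrist_force: [0.9, 0.4, 0.9]
width: 0.0742
finger_force: 0.0
```

>>> servo_tool(
  plan=[
    [-0.2,-0.37,0,0,0,0,74],
    [-0.4,-0.74,0,0,0,0,74],
    [-0.44,-0.83,0,0,0,0,74],
  ],
)

```text
time: 28.82
tool_pos: [0.5514, -0.09, 0.1482]
ee_rot: [-3.138, 0.005, -0.062]
wrist_force: [0.1, 1.0, 0.6]
width: 0.0737
finger_force: 0.0
```

>>> servo_tool(
  plan=[
    [-0.2,-0.37,0,0,0,0,74],
    [-0.4,-0.74,0,0,0,0,74],
    [-0.44,-0.83,0,0,0,0,74],
  ],
)

```text
time: 29.07
tool_pos: [0.5135, -0.0051, 0.1489]
ee_rot: [-3.139, 0.003, -0.062]
wrist_force: [1.4, 0.6, -0.0]
width: 0.0738
finger_force: 0.0
```

>>> servo_tool(
  plan=[
    [-0.2,-0.37,0,0,0,0,74],
    [-0.4,-0.74,0,0,0,0,74],
    [-0.44,-0.83,0,0,0,0,74],
  ],
)

```text
time: 29.32
tool_pos: [0.4755, 0.0801, 0.1492]
ee_rot: [-3.14, 0.002, -0.062]
wrist_force: [0.1, 0.1, -0.3]
width: 0.0741
finger_force: 0.0
```

>>> servo_tool(
  plan=[
    [-0.2,-0.37,0,0,0,0,74],
    [-0.4,-0.74,0,0,0,0,74],
    [-0.44,-0.83,0,0,0,0,74],
    [-0.44,-0.83,0,0,0,0,74],
    [-0.44,-0.83,0,0,0,0,74],
    [-0.44,-0.83,0,0,0,0,74],
  ],
)

```text
time: 29.82
tool_pos: [0.44, 0.1611, 0.1497]
ee_rot: [3.14, -0.0, -0.067]
wrist_force: [0.3, 0.5, 0.1]
width: 0.0739
finger_force: 0.0
```

```bash
python3 - <<'E'
from jars import *
capw(.079); goto(.4365,.1645,.0415,-4)
E
```

```text
cap [482.9387 168.5856] [461, 145, 51, 61, 555] ((449.3777160644531, -31.761577606201172), 28.338533401489258) [425.4014 -48.7377] [475.7413  -5.3641]
cap [348.9905 175.7224] [326, 153, 65, 61, 526] ((452.6719970703125, 76.4974594116211), 26.838903427124023) [426.4922  50.6725] [476.9232 102.0352]
cap [249.8498 202.3158] [222, 176, 58, 59, 2077] ((439.1994934082031, 164.02137756347656), 25.371070861816406) [413.9267 140.3318] [464.137  187.7185]
at [0.44   0.161  0.1497] yaw -3.89440520586415 rp [ 3.1406 -0.0001] j6 1.87 t 29.9
shift [-0.0373 -0.0329  1.0824] az 0.0011732754903983939
```

>>> servo_tool(
  plan=[
    [-0.03,-0.035,0.2,0,0,0,74],
    [-0.03,-0.035,0.5,0,0,0,74],
    [-0.03,-0.035,0.8,0,0,0,74],
    [-0.03,-0.035,1,0,0,0,74],
    [-0.03,-0.035,1,0,0,0,74],
  ],
)

```text
time: 30.28
tool_pos: [0.4332, 0.1637, 0.0449]
ee_rot: [3.138, 0.01, -0.068]
wrist_force: [-0.5, -1.0, -0.8]
width: 0.0738
finger_force: 0.0
```

>>> servo_tool(
  plan=[
    [0,0,0.08,0,0,0,74],
    [0,0,0.08,0,0,0,74],
    [0,0,0.08,0,0,0,40],
    [0,0,0.08,0,0,0,40],
    [0,0,0.08,0,0,0,40],
    [0,0,0.08,0,0,0,40],
    [0,0,0.08,0,0,0,40],
    [0,0,0.08,0,0,0,40],
    [0,0,0.08,0,0,0,40],
  ],
)

```text
time: 31.03
tool_pos: [0.4371, 0.166, 0.0431]
ee_rot: [3.141, -0.002, -0.066]
wrist_force: [0.1, -2.2, 5.7]
width: 0.0493
finger_force: 30.0
```

>>> servo_tool(
  plan=[
    [0,0,-0.1,0,0,0,40],
    [0,0,-0.3,0,0,0,40],
    [0,0,-0.5,0,0,0,40],
    [0,0,-0.7,0,0,0,40],
    [0,0,-0.85,0,0,0,40],
    [0,0,-1,0,0,0,40],
    [0,0,-1,0,0,0,40],
  ],
)

```text
time: 31.62
tool_pos: [0.4378, 0.1671, 0.1453]
ee_rot: [-3.139, -0.005, -0.065]
wrist_force: [0.7, 0.4, -1.8]
width: 0.0493
finger_force: 30.0
```

```bash
python3 go.py .567 -.260 .142 -4.2
```

```text
at [0.4378 0.1671 0.1453] yaw -3.750193975170758 rp [-3.1388 -0.0055] j6 1.88 t 31.6
shift [1.5684 4.1778 0.0331] az 0.004997844720324839
```

>>> servo_tool(
  plan=[
    [0.05,0.12,0,0,0,0,40],
    [0.13,0.34,0,0,0,0,40],
    [0.22,0.6,0,0,0,0,40],
    [0.315,0.835,0,0,0,0,40],
  ],
)

```text
time: 31.95
tool_pos: [0.4614, 0.0803, 0.1406]
ee_rot: [-3.141, 0.002, -0.064]
wrist_force: [0.3, 0.4, -1.8]
width: 0.0495
finger_force: 30.0
```

>>> servo_tool(
  plan=[
    [0.1,0.28,0,0,0,0,40],
    [0.2,0.56,0,0,0,0,40],
    [0.315,0.835,0,0,0,0,40],
  ],
)

```text
time: 32.2
tool_pos: [0.4874, -0.0054, 0.1405]
ee_rot: [-3.141, 0.002, -0.065]
wrist_force: [0.9, 0.1, -1.7]
width: 0.0495
finger_force: 30.0
```

>>> servo_tool(
  plan=[
    [0.1,0.28,0,0,0,0,40],
    [0.2,0.56,0,0,0,0,40],
    [0.315,0.835,0,0,0,0,40],
  ],
)

```text
time: 32.45
tool_pos: [0.5134, -0.0908, 0.1404]
ee_rot: [-3.14, 0.002, -0.066]
wrist_force: [0.4, -0.1, -2.1]
width: 0.0493
finger_force: 30.0
```

>>> servo_tool(
  plan=[
    [0.1,0.28,0,0,0,0,40],
    [0.2,0.56,0,0,0,0,40],
    [0.315,0.835,0,0,0,0,40],
  ],
)

```text
time: 32.7
tool_pos: [0.5395, -0.1762, 0.1402]
ee_rot: [-3.14, 0.002, -0.066]
wrist_force: [-0.1, 1.2, -1.3]
width: 0.05
finger_force: 30.0
```

>>> servo_tool(
  plan=[
    [0.1,0.28,0,0,0,0,40],
    [0.2,0.56,0,0,0,0,40],
    [0.28,0.75,0,0,0,0,40],
    [0.315,0.835,0,0,0,0,40],
    [0.315,0.835,0,0,0,0,40],
    [0.315,0.835,0,0,0,0,40],
    [0.315,0.835,0,0,0,0,40],
  ],
)

```text
time: 33.28
tool_pos: [0.5657, -0.2591, 0.1414]
ee_rot: [-3.14, 0.001, -0.065]
wrist_force: [-0.1, 0.0, -2.1]
width: 0.0499
finger_force: 30.0
```

```bash
python3 - <<'E'
from jars import *
capw(.086); goto(.567,-.26,.0495,-4.2); print(robot.get_obs()['width'])
E
```

```text
cap [253.7475 263.2247] [206, 229, 96, 62, 4883] ((511.69219970703125, -255.44386291503906), 39.20771026611328) [ 494.0072 -293.881 ] [ 550.6937 -216.3633]
cap [ 38.1873 342.92  ] [27, 325, 23, 39, 550] ((454.61590576171875, -59.468624114990234), 20.165699005126953) [434.7074 -71.5167] [474.7086 -55.3045]
at [ 0.5658 -0.259   0.1418] yaw -3.6804579635626924 rp [-3.1405  0.0005] j6 1.11 t 33.3
shift [0.0128 0.0089 0.9228] az 0.00577268929374793
0.04974488143013493
```

```bash
python3 - <<'E'
from jars import *
jars()
for x in blobs(robot.snapshot('wrist'),(105,150,40),(125,255,255),300): print(x[0],x[1])
E
```

```text
jar [ 0.4488 -0.043   0.0688] 0.0009 [ 17  13 156] [ 18  15 211]
jar [0.4492 0.0745 0.0704] 0.0006 [ 18  14 200] [ 20  17 274]
jar [ 0.6303 -0.2675  0.0764] 0.0016 [ 16  14 173] [ 15  12 161]
[253.7297 256.4288] [ 204  213  101   80 6704]
[ 39.3609 342.5068] [ 27 325  25  39 665]
```

>>> servo_tool(
  plan=[
    [0.01,0,0.2,0,0,0,40],
    [0.013,0.01,0.4,0,0,0,40],
    [0.013,0.01,0.6,0,0,0,40],
    [0.013,0.01,0.75,0,0,0,40],
    [0.013,0.01,0.85,0,0,0,40],
    [0.013,0.01,0.9,0,0,0,40],
    [0.013,0.01,0.925,0,0,0,40],
    [0.013,0.01,0.925,0,0,0,40],
    [0.013,0.01,0.925,0,0,0,40],
  ],
)

```text
time: 34.23
tool_pos: [0.5682, -0.2622, 0.0507]
ee_rot: [3.14, -0.003, -0.066]
wrist_force: [0.2, 0.2, -1.7]
width: 0.0495
finger_force: 30.0
```

>>> servo_tool(
  plan=[
    [0,0,0,0,0,0,74],
    [0,0,0,0,0,0,74],
    [0,0,0,0,0,0,74],
    [0,0,0,0,0,0,74],
    [0,0,0,0,0,0,74],
  ],
)

```text
time: 34.65
tool_pos: [0.5674, -0.262, 0.0498]
ee_rot: [3.141, -0.001, -0.066]
wrist_force: [0.3, 0.3, 0.4]
width: 0.0738
finger_force: 0.0
```

>>> servo_tool(
  plan=[
    [0,0,-0.3,0,0,0,74],
    [0,0,-0.6,0,0,0,74],
    [0,0,-1,0,0,0,74],
    [0,0,-1,0,0,0,74],
    [0,0,-1,0,0,0,74],
  ],
)

```text
time: 35.07
tool_pos: [0.5691, -0.2629, 0.1537]
ee_rot: [3.138, -0.007, -0.066]
wrist_force: [-0.0, -0.2, -0.6]
width: 0.0741
finger_force: 0.0
```

```bash
python3 - <<'E'
from jars import *
jars();capw(.086,f='w6.png'); goto(.451,.0745,.15,-4)
E
```

```text
jar [ 0.4489 -0.0428  0.069 ] 0.0011 [ 17  13 156] [ 18  15 211]
jar [0.4492 0.0741 0.07  ] 0.0005 [ 18  15 203] [ 20  17 274]
jar [ 0.6248 -0.251   0.0924] 0.005 [ 25  28 331] [ 15  12 161]
cap [244.2271 134.8378] [223, 93, 63, 63, 709] ((630.3732299804688, -265.6872863769531), 23.09636688232422) [ 608.2335 -288.3203] [ 652.5787 -242.8775]
cap [254.5016 204.3839] [226, 175, 58, 58, 2498] ((569.5653076171875, -261.62579345703125), 24.061017990112305) [ 545.6167 -284.3706] [ 593.0015 -239.0463]
at [ 0.5664 -0.2613  0.1476] yaw -3.76984280012487 rp [-3.1402  0.0028] j6 1.11 t 35.2
shift [-1.3722 -3.2753 -0.0239] az 0.0025573022208348404
```

View pics/w6.png

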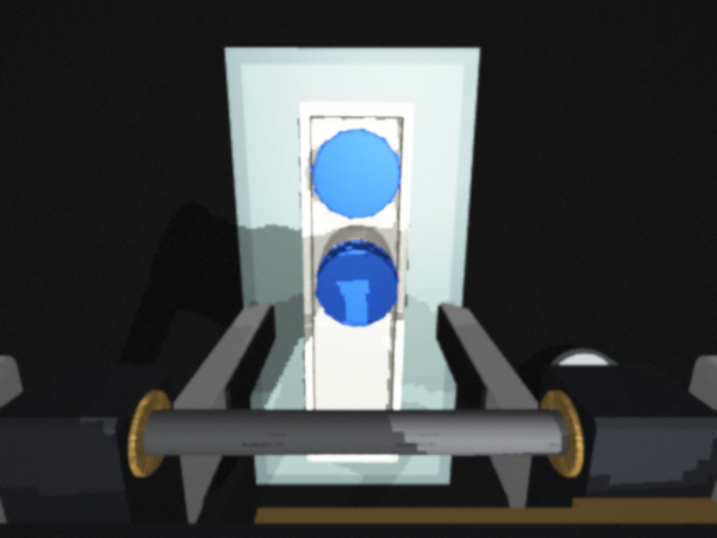

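Two jars stand centred in the tray (caps at (356,173) and (357,283)). Next is jar B.

>>> servo_tool(
  plan=[
    [-0.17,-0.41,0,0,0,0,74],
    [-0.34,-0.82,0,0,0,0,74],
    [-0.34,-0.82,0,0,0,0,74],
  ],
)

```text
time: 35.47
tool_pos: [0.5354, -0.1722, 0.1462]
ee_rot: [-3.136, 0.007, -0.062]
wrist_force: [0.4, -1.0, -0.3]
width: 0.0744
finger_force: 0.0
```

>>> servo_tool(
  plan=[
    [-0.16,-0.37,0,0,0,0,74],
    [-0.32,-0.74,0,0,0,0,74],
    [-0.34,-0.82,0,0,0,0,74],
  ],
)

```text
time: 35.72
tool_pos: [0.5073, -0.0893, 0.1474]
ee_rot: [-3.138, 0.005, -0.062]
wrist_force: [1.0, -0.3, 0.7]
width: 0.074
finger_force: 0.0
```

>>> servo_tool(
  plan=[
    [-0.16,-0.37,0,0,0,0,74],
    [-0.32,-0.74,0,0,0,0,74],
    [-0.34,-0.82,0,0,0,0,74],
  ],
)

```text
time: 35.97
tool_pos: [0.4792, -0.0058, 0.1479]
ee_rot: [-3.139, 0.004, -0.062]
wrist_force: [0.4, 0.2, -0.0]
width: 0.0738
finger_force: 0.0
```

>>> servo_tool(
  plan=[
    [-0.16,-0.37,0,0,0,0,74],
    [-0.32,-0.74,0,0,0,0,74],
    [-0.34,-0.82,0,0,0,0,74],
    [-0.34,-0.82,0,0,0,0,74],
    [-0.34,-0.82,0,0,0,0,74],
    [-0.34,-0.82,0,0,0,0,74],
  ],
)

```text
time: 36.47
tool_pos: [0.4536, 0.073, 0.149]
ee_rot: [3.14, 0.001, -0.067]
wrist_force: [0.0, -0.9, -0.1]
width: 0.0738
finger_force: 0.0
```

```bash
python3 - <<'E'
from jars import *
capw(.079); goto(.451,.0745,.0415,-4)
E
```

```text
cap [389.3013 192.1464] [364, 167, 63, 61, 478] ((452.2417297363281, -39.62847137451172), 28.23429298400879) [425.9108 -66.5509] [477.319  -16.1367]
cap [253.4795 202.8114] [224, 175, 59, 59, 2025] ((453.5065002441406, 74.36969757080078), 25.562183380126953) [428.4671  49.9424] [478.4685  97.7038]
at [0.4537 0.0729 0.1491] yaw -3.88131338519362 rp [3.1408 0.0005] j6 1.67 t 36.5
shift [-0.0279 -0.014   1.0758] az 0.0013187401645152533
```

>>> servo_tool(
  plan=[
    [-0.02,-0.014,0.2,0,0,0,74],
    [-0.02,-0.014,0.5,0,0,0,74],
    [-0.02,-0.014,0.8,0,0,0,74],
    [-0.02,-0.014,1,0,0,0,74],
    [-0.02,-0.014,1,0,0,0,74],
  ],
)

```text
time: 36.93
tool_pos: [0.4477, 0.0743, 0.0444]
ee_rot: [3.14, 0.01, -0.068]
wrist_force: [-1.0, 0.1, -1.0]
width: 0.0742
finger_force: 0.0
```

>>> servo_tool(
  plan=[
    [0,0,0.075,0,0,0,74],
    [0,0,0.075,0,0,0,74],
    [0,0,0.075,0,0,0,40],
    [0,0,0.075,0,0,0,40],
    [0,0,0.075,0,0,0,40],
    [0,0,0.075,0,0,0,40],
    [0,0,0.075,0,0,0,40],
    [0,0,0.075,0,0,0,40],
    [0,0,0.075,0,0,0,40],
  ],
)

```text
time: 37.68
tool_pos: [0.452, 0.0757, 0.0431]
ee_rot: [3.141, -0.002, -0.066]
wrist_force: [-0.6, -1.8, 5.8]
width: 0.0497
finger_force: 30.0
```

>>> servo_tool(
  plan=[
    [0,0,-0.1,0,0,0,40],
    [0,0,-0.3,0,0,0,40],
    [0,0,-0.5,0,0,0,40],
    [0,0,-0.7,0,0,0,40],
    [0,0,-0.85,0,0,0,40],
    [0,0,-1,0,0,0,40],
    [0,0,-1,0,0,0,40],
  ],
)

```text
time: 38.27
tool_pos: [0.4528, 0.0765, 0.1453]
ee_rot: [-3.14, -0.006, -0.066]
wrist_force: [1.4, -0.4, 0.0]
width: 0.0494
finger_force: 30.0
```

>>> servo_tool(
  plan=[
    [0.03,0.12,0,0,0,0,40],
    [0.08,0.34,0,0,0,0,40],
    [0.13,0.58,0,0,0,0,40],
    [0.184,0.816,0,0,0,0,40],
  ],
)

```text
time: 38.6
tool_pos: [0.4634, -0.0069, 0.1406]
ee_rot: [-3.141, 0.002, -0.064]
wrist_force: [0.7, -0.4, -1.8]
width: 0.0498
finger_force: 30.0
```

>>> servo_tool(
  plan=[
    [0.06,0.27,0,0,0,0,40],
    [0.12,0.54,0,0,0,0,40],
    [0.184,0.816,0,0,0,0,40],
  ],
)

```text
time: 38.85
tool_pos: [0.4764, -0.0899, 0.1405]
ee_rot: [-3.14, 0.002, -0.065]
wrist_force: [1.6, -0.1, -1.8]
width: 0.0493
finger_force: 30.0
```

>>> servo_tool(
  plan=[
    [0.06,0.27,0,0,0,0,40],
    [0.12,0.54,0,0,0,0,40],
    [0.184,0.816,0,0,0,0,40],
  ],
)

```text
time: 39.1
tool_pos: [0.4895, -0.1726, 0.1404]
ee_rot: [-3.14, 0.002, -0.066]
wrist_force: [0.2, -0.1, -0.9]
width: 0.0498
finger_force: 30.0
```

>>> servo_tool(
  plan=[
    [0.06,0.27,0,0,0,0,40],
    [0.12,0.54,0,0,0,0,40],
    [0.16,0.73,0,0,0,0,40],
    [0.184,0.816,0,0,0,0,40],
    [0.184,0.816,0,0,0,0,40],
    [0.184,0.816,0,0,0,0,40],
    [0.184,0.816,0,0,0,0,40],
  ],
)

```text
time: 39.68
tool_pos: [0.5029, -0.2531, 0.1414]
ee_rot: [-3.14, 0.001, -0.065]
wrist_force: [-0.6, -0.3, -1.7]
width: 0.0498
finger_force: 30.0
```

```bash
python3 - <<'E'
from jars import *
capw(.178); goto(.503,-.2565,.0495,-4.2)
E
```

```text
cap [256.6171  47.0788] [225, 0, 71, 69, 444] ((607.47705078125, -261.5884704589844), 13.997271537780762) [ 593.6379 -275.3459] [ 618.0754 -248.9109]
cap [253.6949 264.1966] [206, 231, 98, 60, 4730] ((502.714599609375, -253.31109619140625), 23.0742244720459) [ 493.3595 -276.15  ] [ 525.1356 -230.3888]
cap [ 25.2373 276.5137] [11, 256, 30, 37, 691] ((509.6756591796875, -144.66043090820312), 10.041053771972656) [ 500.373  -150.8028] [ 519.6877 -139.683 ]
at [ 0.5031 -0.2531  0.1417] yaw -3.684366702945661 rp [-3.1405  0.0005] j6 1.07 t 39.7
shift [0.0017 0.0344 0.9219] az 0.005729258856159385
```

>>> servo_tool(
  plan=[
    [0,0.034,0.2,0,0,0,40],
    [0,0.034,0.4,0,0,0,40],
    [0,0.034,0.6,0,0,0,40],
    [0,0.034,0.75,0,0,0,40],
    [0,0.034,0.85,0,0,0,40],
    [0,0.034,0.9,0,0,0,40],
    [0,0.034,0.923,0,0,0,40],
    [0,0.034,0.923,0,0,0,40],
    [0,0.034,0.923,0,0,0,40],
  ],
)

```text
time: 40.48
tool_pos: [0.5038, -0.2582, 0.0508]
ee_rot: [3.14, -0.002, -0.065]
wrist_force: [0.8, -0.3, -1.0]
width: 0.0494
finger_force: 30.0
```

>>> servo_tool(
  plan=[
    [0,0,0,0,0,0,74],
    [0,0,0,0,0,0,74],
    [0,0,0,0,0,0,74],
    [0,0,0,0,0,0,74],
    [0,0,0,0,0,0,74],
  ],
)

```text
time: 40.9
tool_pos: [0.5031, -0.2581, 0.0499]
ee_rot: [3.141, -0.001, -0.066]
wrist_force: [0.2, 0.3, -0.2]
width: 0.0737
finger_force: 0.0
```

>>> servo_tool(
  plan=[
    [0,0,-0.3,0,0,0,74],
    [0,0,-0.6,0,0,0,74],
    [0,0,-1,0,0,0,74],
    [0,0,-1,0,0,0,74],
    [0,0,-1,0,0,0,74],
  ],
)

```text
time: 41.32
tool_pos: [0.5047, -0.2591, 0.1535]
ee_rot: [3.138, -0.007, -0.066]
wrist_force: [0.2, -0.2, -0.7]
width: 0.0743
finger_force: 0.0
```

```bash
python3 - <<'E'
from jars import *
jars();capw(.086); goto(.4505,-.0445,.15,-4)
E
```

```text
jar [ 0.5681 -0.267   0.0727] 0.0029 [ 34  41 485] [ 16  12 165]
jar [ 0.4485 -0.0436  0.0691] 0.0007 [ 18  13 164] [ 19  15 218]
cap [247.0913  34.6445] [220, 0, 68, 70, 723] ((627.97900390625, -265.23297119140625), 24.209426879882812) [ 603.939  -288.3425] [ 647.7363 -242.9707]
cap [238.9093 134.8581] [223, 91, 55, 63, 430] ((566.9619750976562, -261.4796142578125), 22.965532302856445) [ 544.9385 -277.954 ] [ 589.7913 -238.7334]
cap [254.297  205.1545] [226, 174, 58, 60, 2505] ((505.09051513671875, -256.8135070800781), 24.794780731201172) [ 480.4144 -280.4816] [ 529.6109 -235.1597]
cap [ 20.3179 264.5951] [9, 252, 25, 28, 368] ((464.2772216796875, -58.62067413330078), 13.505178451538086) [452.1202 -70.7041] [476.5431 -52.6757]
at [ 0.5021 -0.2575  0.1479] yaw -3.7759382400411443 rp [-3.1401  0.0026] j6 1.06 t 41.5
shift [-0.6554 -2.0914 -0.0207] az 0.002489575110653872
```

>>> servo_tool(
  plan=[
    [-0.11,-0.35,0,0,0,0,74],
    [-0.218,-0.697,0,0,0,0,74],
  ],
)

```text
time: 41.63
tool_pos: [0.4844, -0.1868, 0.1467]
ee_rot: [-3.139, 0.005, -0.069]
wrist_force: [1.2, 0.2, 0.1]
width: 0.0742
finger_force: 0.0
```

>>> servo_tool(
  plan=[
    [-0.11,-0.35,0,0,0,0,74],
    [-0.218,-0.697,0,0,0,0,74],
    [-0.218,-0.697,0,0,0,0,74],
  ],
)

```text
time: 41.88
tool_pos: [0.466, -0.1105, 0.1474]
ee_rot: [-3.137, 0.005, -0.061]
wrist_force: [-0.5, 0.2, 1.0]
width: 0.0741
finger_force: 0.0
```

>>> servo_tool(
  plan=[
    [-0.11,-0.35,0,0,0,0,74],
    [-0.218,-0.697,0,0,0,0,74],
    [-0.218,-0.697,0,0,0,0,74],
    [-0.218,-0.697,0,0,0,0,74],
    [-0.218,-0.697,0,0,0,0,74],
  ],
)

```text
time: 42.3
tool_pos: [0.4512, -0.0455, 0.1486]
ee_rot: [3.141, 0.002, -0.066]
wrist_force: [-0.1, 0.7, -0.6]
width: 0.0738
finger_force: 0.0
```

```bash
python3 - <<'E'
from jars import *
capw(.079); goto(.4505,-.0445,.0415,-4)
E
```

```text
cap [251.2584 203.5489] [222, 177, 59, 57, 2055] ((451.61724853515625, -44.252525329589844), 25.18117332458496) [426.4527 -67.2533] [474.7162 -19.7473]
at [ 0.4513 -0.0459  0.1488] yaw -3.816645511866176 rp [3.1412 0.0015] j6 1.41 t 42.4
shift [-0.0093 -0.0137  1.073 ] az 0.002037272090375746
```

>>> servo_tool(
  plan=[
    [-0.01,-0.014,0.2,0,0,0,74],
    [-0.01,-0.014,0.5,0,0,0,74],
    [-0.01,-0.014,0.8,0,0,0,74],
    [-0.01,-0.014,1,0,0,0,74],
    [-0.01,-0.014,1,0,0,0,74],
  ],
)

```text
time: 42.77
tool_pos: [0.4467, -0.0441, 0.0443]
ee_rot: [-3.14, 0.011, -0.068]
wrist_force: [-0.2, -0.3, -1.1]
width: 0.0738
finger_force: 0.0
```

>>> servo_tool(
  plan=[
    [0,0,0.073,0,0,0,74],
    [0,0,0.073,0,0,0,74],
    [0,0,0.073,0,0,0,40],
    [0,0,0.073,0,0,0,40],
    [0,0,0.073,0,0,0,40],
    [0,0,0.073,0,0,0,40],
    [0,0,0.073,0,0,0,40],
    [0,0,0.073,0,0,0,40],
    [0,0,0.073,0,0,0,40],
  ],
)

```text
time: 43.52
tool_pos: [0.4513, -0.0437, 0.0434]
ee_rot: [3.141, -0.002, -0.066]
wrist_force: [-0.6, -0.6, 4.6]
width: 0.0493
finger_force: 30.0
```

>>> servo_tool(
  plan=[
    [0,0,-0.1,0,0,0,40],
    [0,0,-0.3,0,0,0,40],
    [0,0,-0.5,0,0,0,40],
    [0,0,-0.7,0,0,0,40],
    [0,0,-0.85,0,0,0,40],
    [0,0,-1,0,0,0,40],
    [0,0,-1,0,0,0,40],
  ],
)

```text
time: 44.1
tool_pos: [0.4522, -0.0439, 0.1457]
ee_rot: [3.141, -0.006, -0.066]
wrist_force: [0.8, -0.4, -0.4]
width: 0.0497
finger_force: 30.0
```

>>> servo_tool(
  plan=[
    [0,0.12,0,0,0,0,40],
    [0,0.3,0,0,0,0,40],
    [0,0.5,0,0,0,0,40],
    [0.01,0.697,0,0,0,0,40],
  ],
)

```text
time: 44.43
tool_pos: [0.4459, -0.1134, 0.141]
ee_rot: [-3.141, 0.002, -0.065]
wrist_force: [-0.5, 0.9, -0.9]
width: 0.0497
finger_force: 30.0
```

>>> servo_tool(
  plan=[
    [0,0.22,0,0,0,0,40],
    [0,0.46,0,0,0,0,40],
    [0.01,0.697,0,0,0,0,40],
  ],
)

```text
time: 44.68
tool_pos: [0.4423, -0.1833, 0.1409]
ee_rot: [-3.14, 0.002, -0.065]
wrist_force: [1.1, -0.3, -1.2]
width: 0.0498
finger_force: 30.0
```

>>> servo_tool(
  plan=[
    [0,0.22,0,0,0,0,40],
    [0,0.44,0,0,0,0,40],
    [0,0.6,0,0,0,0,40],
    [0.01,0.697,0,0,0,0,40],
    [0.01,0.697,0,0,0,0,40],
    [0.01,0.697,0,0,0,0,40],
    [0.01,0.697,0,0,0,0,40],
  ],
)

```text
time: 45.27
tool_pos: [0.4397, -0.2514, 0.1418]
ee_rot: [-3.14, 0.001, -0.065]
wrist_force: [-0.2, 0.3, -1.3]
width: 0.0495
finger_force: 30.0
```

```bash
python3 - <<'E'
from jars import *
capw(.178); goto(.4395,-.252,.0495,-4.2)
E
```

```text
cap [252.0175  48.0125] [223, 0, 68, 68, 401] ((543.8997802734375, -258.7423400878906), 13.765458106994629) [ 530.7021 -271.7382] [ 554.9232 -246.0771]
cap [253.8226 264.5921] [207, 233, 97, 58, 4589] ((440.53900146484375, -251.6107177734375), 22.933990478515625) [ 429.8758 -274.4615] [ 460.9804 -228.7599]
at [ 0.4398 -0.2513  0.1421] yaw -3.707948290089056 rp [-3.1407  0.0005] j6 1.0 t 45.3
shift [-0.0022  0.007   0.9256] az 0.005467241221232638
```

>>> servo_tool(
  plan=[
    [0,0.007,0.2,0,0,0,40],
    [0,0.007,0.4,0,0,0,40],
    [0,0.007,0.6,0,0,0,40],
    [0,0.007,0.75,0,0,0,40],
    [0,0.007,0.85,0,0,0,40],
    [0,0.007,0.9,0,0,0,40],
    [0,0.007,0.925,0,0,0,40],
    [0,0.007,0.925,0,0,0,40],
    [0,0.007,0.925,0,0,0,40],
  ],
)

```text
time: 46.07
tool_pos: [0.4406, -0.2534, 0.0509]
ee_rot: [3.14, -0.002, -0.065]
wrist_force: [0.2, 0.2, -1.0]
width: 0.05
finger_force: 30.0
```

>>> servo_tool(
  plan=[
    [0,0,0,0,0,0,74],
    [0,0,0,0,0,0,74],
    [0,0,0,0,0,0,74],
    [0,0,0,0,0,0,74],
    [0,0,0,0,0,0,74],
  ],
)

```text
time: 46.48
tool_pos: [0.4399, -0.2533, 0.0501]
ee_rot: [3.141, -0.001, -0.066]
wrist_force: [0.3, -0.4, 0.2]
width: 0.0738
finger_force: 0.0
```

>>> servo_tool(
  plan=[
    [0,0,-0.3,0,0,0,74],
    [0,0,-0.6,0,0,0,74],
    [0,0,-1,0,0,0,74],
    [0,0,-1,0,0,0,74],
  ],
)

```text
time: 46.82
tool_pos: [0.4435, -0.2558, 0.1587]
ee_rot: [3.133, -0.013, -0.066]
wrist_force: [1.4, -0.6, 2.3]
width: 0.0742
finger_force: 0.0
```

>>> servo_tool(
  plan=[
    [0,0,-0.3,0,0,0,74],
    [-0.3,-0.3,-0.6,0,0,0,74],
    [-0.6,-0.6,-0.8,0,0,0,74],
    [-0.7,-0.6,-0.8,0,0,0,74],
    [-0.7,-0.6,-0.8,0,0,0,74],
  ],
)

```text
time: 47.23
tool_pos: [0.3729, -0.1876, 0.2334]
ee_rot: [3.138, -0.005, -0.065]
wrist_force: [0.7, -0.0, 0.2]
width: 0.0738
finger_force: 0.0
```

```bash
python3 - <<'E'
from jars import *
jars();capw(.086,f='w7.png'); save('side','d2.png',s=1.5)
E
```

```text
jar [ 0.5625 -0.247   0.0928] 0.0055 [ 44  55 676] [ 16  12 164]
```

View pics/w7.png

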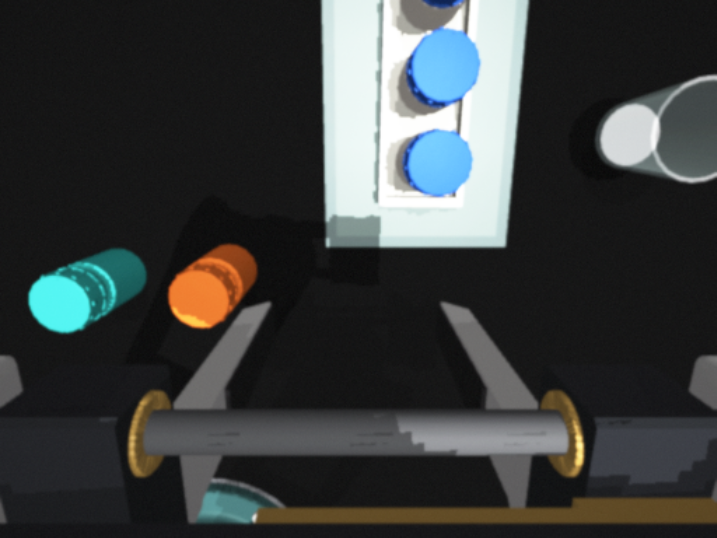

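View pics/d2.png

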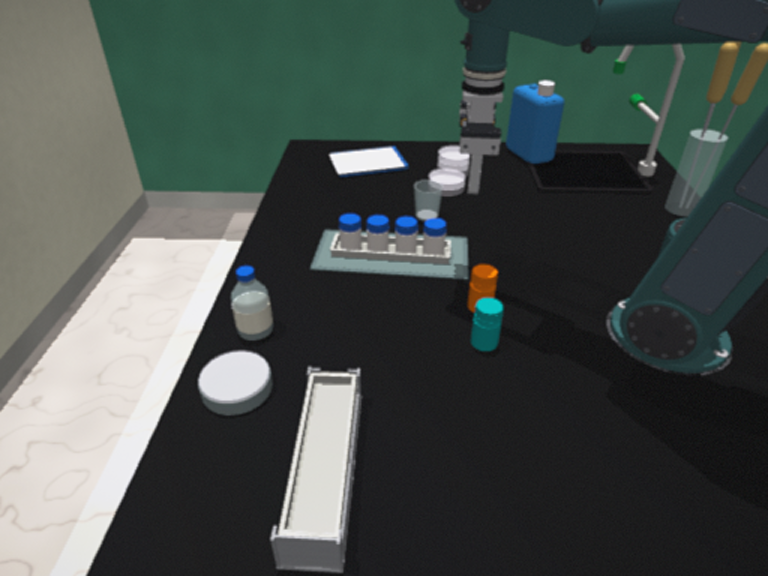

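All four jars stand upright in the tray on the mat (side view x 350–434, y ~235), the stack is square in the magazine (320,450), and the bystanders and look-alikes haven't moved. Handing in.

```bash
python3 -c "
from bench import robot
print(robot.close_job())"
```

```text
the job is handed in; nothing more can be done
None
```

I handed the job in: the bottom tray lies lengthwise in the middle of the mat, all four jars stand in it with their caps pressed to sealed, and the other three trays sit square in the magazine. The final pictures showed the glassware and look-alikes where they began; the hand-in returned no verdict.

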